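# Lay out a painter's place: paint sticks and tablets into the tray

## Robot

A 6-joint arm with a two-finger parallel gripper is mounted at the origin on the work surface. World frame = base frame: x ahead of the robot, y to its left, z up, the work surface at z = 0. Lengths are in mm, angles in degrees, forces in N, time in s.
With the tool pointing down it reaches from about 300 to 850 mm from the base axis. Payload 4.2 kg.
Tool frame: the origin (TCP) lies at the very end of the fingers, on their centre line; the grasp point (between the pads) lies 19 mm behind it (env.grasp_offset is the distance from the TCP to the grasp point, in mm); z points along the fingers, y is the line along which they close (so a half turn about z gives the same grasp; the last joint's range is limited). The gripper opens to 91 mm and grips with 3 to 60 N. Pads are 32 mm wide; open, the fingers measure 118 mm over their backs; the gripper's body (76 mm by 178 mm) begins 60 mm behind the grasp point.
Start: joints at [66.406, 18.312, 89.639, -0, 72.044, -1.146], TCP at [219.569, 531.444, 213.976] pointing down, gripper open.
Joint ranges: [-177.97, 177.97], [-48.28, 115.42], [12.27, 149.76], [-77.06, 257.06], [2.81, 150.46], [-146.56, 146.56]. Speed limits (degrees/s): [147.25, 147.25, 180, 180, 180, 180].

## Interface

Orientations are given as [roll, pitch, yaw] about the fixed x, y, z axes, in that order (R = Rz(yaw) Ry(pitch) Rx(roll)).
In Python, from workcell import env gives the robot as it stands. The module is installed in compiled form; this text tells all that it offers.
- The arm moves only by the tool send_rows, never from a script. Its argument "motion" is a list of rows, each an object of numbers: "tx", "ty", "tz": the shift along the tool's x, y, z in units of 500 mm (1.0 is 500 mm); "rx", "ry", "rz": the turn, a rotation vector about the tool's x, y, z in units of 30 degrees (1.0 is 30 degrees); "gripper": the closure, from -1 (fully open) to 1 (shut). In form: [{"tx": .., "ty": .., "tz": .., "rx": .., "ry": .., "rz": .., "gripper": ..}, ...]. A call has 1 to 12 rows; each row shifts and turns the commanded pose from where the row before left it, along the tool's axes as they then stand; what a row does not reach is not made up. A row lasts 1/8 s, in which the tool goes at most 62.5 mm and 10.7 degrees, less where a joint would pass 70% of its speed; a pose out of reach is approached as far as the arm can. A call with a number of a shift or a turn outside -1 to 1 is refused whole. A call with a gripper value outside its range is refused whole. The fingers move at their own pace and stop on an object; "grip_force" is the grip in N (left out, the last holds). Time passes only in rows, so rows that do not move let the fingers close. It gives the time, the measured TCP pose, the force, the opening and the grip force at its end, in the units of the state.
- env.state(): the state, without advancing time (a new reading comes with each control period).
- env.grab_frame(name): name is "side" or "top" or "wrist"; returns a dict with "frame" (480x640x3 uint8, red, green, blue), "vertical_fov" (degrees; the focal length in pixels is half the picture's height over the tangent of half this angle, whatever the lens; pixels are square), "cx", "cy" (the principal point, pixels), "rvec" (rotation vector, rad) and "tvec" (3), from world to camera coordinates, as OpenCV has them; the wrist camera has in their place "T_tool_cam" (4x4, takes a point from camera to tool coordinates, whose origin is the TCP and whose axes are the flange's). Camera axes: x right, y down, z forward; pixel columns grow to the right and rows downward; lengths in mm; the calibration is good to about 2 mm. A picture is of the moment at which its call begins: read the wrist's pose just before it. There is no depth.
- env.job_done(): hands the job in; it is judged then, once.
The state is a dict: "time_s": time; "qpos": joint angles; "qvel": joint speeds; "effort": joint torques, N m; "ee_pos": TCP position; "ee_rot": TCP orientation; "force": force on the tool from outside, world axes, zero at the start; "torque": the same for the moment, N m; "gripper_width": finger opening in mm; "gripper_force": force on a finger pad.
Only numpy, scipy, OpenCV 4.12 (cv2) and the standard library are available. Lean on these libraries where they do the work, as an engineer would, in place of code of your own. Each camera call takes 0.05 s, during which the arm holds its last target. There are 200 camera calls.

## Task

Lay out a painter's place. First lift the red retaining bar out of the two open brackets of the rack and lay it flat on the bare table; then move every paint stick from the rack into the large section of the white tray, lying flat on its floor and not on top of one another, and every paint tablet from the black stock tray into a well of the white tray, lying flat, one to a well. When the rack is empty and the tray is filled, put the bar back fully down in both brackets; leave the water glass, the paint pot and the pastel box alone.

Things in the scene. Friction and masses are not known exactly. Their poses are not given: they have to be found in the camera images.
- rack: Fixed paint-stick rack. Origin: centre of its underside. Plywood base 140 (own x) x 210 (own y) x 8 mm. Sticks lie along own x on the base at y = -60, 0, +60, between 9 mm high saddle blocks at x = -42 and +42 (sides free for the 70 mm between) and 12 mm high end stops at x = -64 and +64. Two blue brackets stand at y = -111 and +111
- slot_a (a point): Middle of the slot floor of the bracket at the rack's own y = -111 mm, 34 mm above the table. The bracket is 12 mm thick in y, 46 mm wide in x; its slot, open at the top, is 18 mm wide in x, straight up to 50 mm above the table, then flared; tips 66 mm above the table. 210 mm between the brackets' inner faces
- slot_b (a point): The same for the bracket at the rack's own y = +111 mm
- bar: Loose red retaining bar, 0.12 kg. Origin at its centre, length along own y: a batten 22 x 22 x 200 mm with a 12 mm round steel pin standing 25 mm out of each end. All four sides and both ends are alike. Seated, the pins rest on the slot floors, axis 40 mm above the table, underside 3 mm above the sticks. Lying on the table, its axis is 11 mm high
- tray: Fixed white painter's tray with blue dividers, 202 (own x) x 180 (own y) mm. Origin: centre of its underside. Floor 4 mm thick; walls and dividers 4 mm thick, tops 10 mm above the table. Large section: own x from -97 to +43 mm, own y from -86 to +86. Four wells in a row along own y, each 50 (x) x 40 (y) mm, centred at x = +72 and y = -66, -22, +22, +66 mm
- stock: Fixed black stock tray 191 (own x) x 54 (own y) x 10 mm. Origin: centre of its underside. Four square pockets 34 x 34 mm, 6 mm deep (floor 4 mm above the table), in a row along own x at x = -67.5, -22.5, +22.5, +67.5 mm
- jar: Bystander: clear water glass, 66 mm wide, 85 mm high. Origin: centre of its underside. Leave it alone
- paintpot: Bystander: blue paint pot with a white cap, 52 mm wide, 75 mm high. Origin: centre of its underside. Leave it alone
- pastels: Bystander: closed paper box of pastels with an orange band, 70 x 110 x 22 mm. Origin: centre of its underside. Leave it alone
- stick0: Loose green solid-paint stick with a black cap, a square rod 110 (along own x) x 18 x 18 mm, 35 g nominal. Origin at its centre. At first in one of the three rack places, under the bar, centre 17 mm above the table. May be absent
- stick1: Loose yellow solid-paint stick with a black cap, a square rod 110 (along own x) x 18 x 18 mm, 35 g nominal. Origin at its centre. At first in one of the three rack places, under the bar, centre 17 mm above the table. May be absent
- stick2: Loose blue solid-paint stick with a black cap, a square rod 110 (along own x) x 18 x 18 mm, 35 g nominal. Origin at its centre. At first in one of the three rack places, under the bar, centre 17 mm above the table. May be absent
- tablet0: Loose red paint tablet, a disc 28 mm across and 16 mm high (along own z), 20 g. Origin at its centre. At first in one of the stock tray's pockets, centre 12 mm above the table, standing 10 mm out of the pocket. May be absent
- tablet1: Loose blue paint tablet, a disc 28 mm across and 16 mm high (along own z), 20 g. Origin at its centre. At first in one of the stock tray's pockets, centre 12 mm above the table, standing 10 mm out of the pocket. May be absent
- tablet2: Loose orange paint tablet, a disc 28 mm across and 16 mm high (along own z), 20 g. Origin at its centre. At first in one of the stock tray's pockets, centre 12 mm above the table, standing 10 mm out of the pocket. May be absent
- tablet3: Loose green paint tablet, a disc 28 mm across and 16 mm high (along own z), 20 g. Origin at its centre. At first in one of the stock tray's pockets, centre 12 mm above the table, standing 10 mm out of the pocket. May be absent
Not all that is in view belongs to the job. Several things have the shape of the stick1; the one meant has the colours described above. Of the things shaped like the stick2, the blue one is meant.

How it is judged:
By the outcome, as a careful person would: the job done as asked, in the order asked, and still so for the second after the job is handed in, with the robot touching nothing.
Of stick0, stick1, stick2 only 2 to 3 are there at a start; the rules pass over those that are not, and their reading is None.
Of tablet0, tablet1, tablet2, tablet3 only 3 to 4 are there at a start; the rules pass over those that are not, and their reading is None.
At some moment in a run one of tablet0, tablet1, tablet2, tablet3, bar may be knocked a few centimetres aside while the robot is not near it.
Once in a run the grip may slacken for a moment while it holds something.
It also fails if it takes over 210 s, if anything falls off the work surface, if the arm or the gripper's body presses on something with over 40 N, if the wrist force passes 120 N, or if a joint passes its speed limit or range.

## Working session

There is one attempt and no reset: what is moved stays moved. The work goes in short steps, Python scripts to look and compute and a tool call to move; the robot and the scene stay as the last step left them, time stands still between calls to the robot, and variables do not carry over. Pictures are saved under pics/ and viewed, at most 14 in all, crops included, and the job is handed in when it is done.

Besides the shell and the picture viewer there is one more tool, called after ">>>" by a JSON object that holds its "op" and its "data". send_rows: Moves the arm, as the interface text tells. Shifts and turns lie within -1 to 1; 1 stands for 500 mm of shift or 30 degrees of turn. Its arguments: {"type":"object","properties":{"motion":{"type":"array"},"grip_force":{"type":"number"}},"required":["motion"]}

```bash
mkdir -p pics; cat > h.py <<'E'
import numpy as np, cv2
from workcell import env
from scipy.spatial.transform import Rotation as R
def grab(n):
    s=env.state(); f=env.grab_frame(n); f['s']=s
    return f
def cam(f):
    K=480/2/np.tan(np.radians(f['vertical_fov'])/2)
    if 'rvec' in f and f.get('rvec') is not None:
        Rw=cv2.Rodrigues(np.array(f['rvec'],float))[0]; t=np.array(f['tvec'],float).ravel()
        return K,Rw.T,-Rw.T@t   # cam->world rot, centre
    T=np.array(f['T_tool_cam']); s=f['s']
    Rt=R.from_euler('xyz',s['ee_rot'],degrees=True).as_matrix()
    return K,Rt@T[:3,:3],Rt@T[:3,3]+np.array(s['ee_pos'])
def ray(f,u,v,z):
    K,Rc,c=cam(f); d=Rc@np.array([(u-f['cx'])/K,(v-f['cy'])/K,1.0])
    return c+d*(z-c[2])/d[2]
def proj(f,p):
    K,Rc,c=cam(f); q=Rc.T@(np.array(p,float)-c); return [f['cx']+K*q[0]/q[2],f['cy']+K*q[1]/q[2]]
def save(f,n): cv2.imwrite('pics/'+n,cv2.cvtColor(f['frame'],cv2.COLOR_RGB2BGR))
E
python3 - <<'E'
from h import *
for n in('top','side','wrist'):
    f=grab(n); save(f,n+'0.png'); print(n,f['vertical_fov'],f['cx'],f['cy'],cam(f)[2].round(),f.keys())
print(env.state(),env.grasp_offset)
E
```

```text
top 53.93841727638576 312.5378845191581 240.32233550829145 [ 319.  -18. 1135.] dict_keys(['frame', 'vertical_fov', 'cx', 'cy', 'rvec', 'tvec', 's'])
side 45.440942486128 318.32902709291153 249.79921357688065 [ 382. -986.  869.] dict_keys(['frame', 'vertical_fov', 'cx', 'cy', 'rvec', 'tvec', 's'])
wrist 58.22731107088667 316.80152531271676 239.3230232791201 [146. 561. 384.] dict_keys(['frame', 'vertical_fov', 'cx', 'cy', 'T_tool_cam', 's'])
{'time_s': 0.15, 'qpos': array([ 6.64055474e+01,  1.83423090e+01,  8.96900098e+01, -8.13320676e-05,
        7.20438448e+01, -1.14588473e+00]), 'qvel': array([-0.0139925 , -0.10310846, -0.1117685 , -0.04188022,  0.01666576,
        0.05202237]), 'effort': array([ 1.25283286e-04, -4.12776768e+01, -2.32154113e+01,  7.28144520e-02,
        4.34138684e-02, -1.00750517e-04]), 'ee_pos': array([219.41393238, 531.08138883, 213.32492637]), 'ee_rot': array([-1.79923850e+02, -1.44580714e-03,  1.57551456e+02]), 'force': array([0.44145424, 0.26904483, 0.26769363]), 'torque': array([ 0.00133876, -0.01760107, -0.03878757]), 'gripper_force': 0.0, 'gripper_width': 91.17078795281658} 18.8
```

View pics/top0.png

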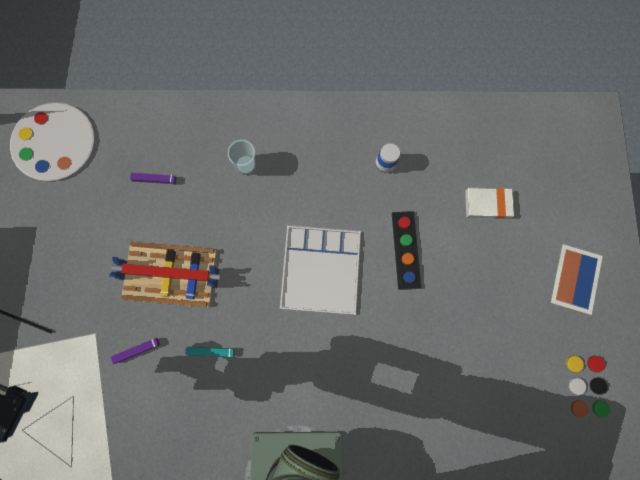

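View pics/side0.png

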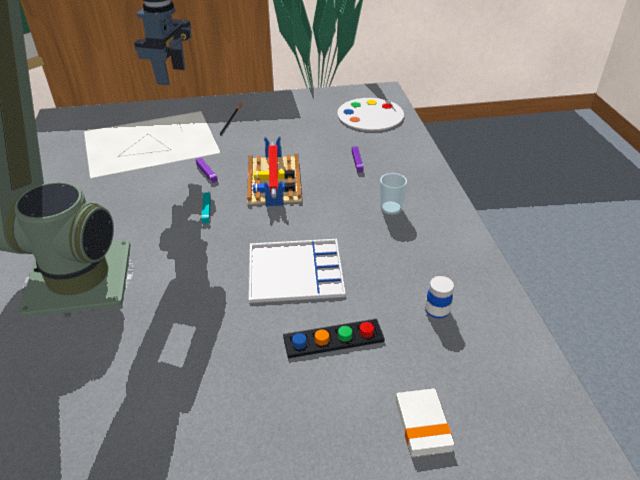

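Top view candidates:
- **Bar:** red at (165,272). Nothing else looks like it.
- **Sticks:** yellow (168,272) and blue (193,275) sit in the rack. The loose purple ones (153,178) and (135,351) and the teal one (210,352) are decoys. There is no green stick.
- **Tablets:** red (404,222), green (406,240), orange (408,259) and blue (409,277) are in the stock tray. The paint spots on the palette (52,142) and at (588,386) are decoys.

I choose by the description and check with a crop of the rack.

```bash
cat > m.py <<'E'
from h import *
def comp(f,mask,z,box,top=1,mn=15):
    m=np.zeros(mask.shape,np.uint8); x0,y0,x1,y1=box; m[y0:y1,x0:x1]=mask[y0:y1,x0:x1]
    cs=[c for c in cv2.findContours(m,cv2.RETR_EXTERNAL,cv2.CHAIN_APPROX_NONE)[0] if cv2.contourArea(c)>mn]
    out=[]
    for c in sorted(cs,key=cv2.contourArea)[::-1][:top]:
        w=np.array([ray(f,*p[0],z)[:2] for p in c],np.float32)
        (cx,cy),(a,b),ang=cv2.minAreaRect(w)
        if a<b: a,b,ang=b,a,ang+90
        out.append((np.round([cx,cy,a,b,(ang+90)%180-90],1)))  # ang = long axis dir, deg from world x
    return out
E
python3 - <<'E'
from m import *
f=grab('top'); im=f['frame'].astype(int); r,g,b=im[...,0],im[...,1],im[...,2]
hsv=cv2.cvtColor(f['frame'],cv2.COLOR_RGB2HSV); H,S,V=[hsv[...,i].astype(int) for i in range(3)]
red=((H<6)|(H>174))&(S>170)&(V>80)
rk=(100,230,235,315)
print('bar',comp(f,red,51,rk))
wood=(H>6)&(H<25)&(S>60)&(V>70)
wood=cv2.morphologyEx((wood|red).astype(np.uint8),cv2.MORPH_CLOSE,np.ones((9,9)))
print('rack',comp(f,wood,12,rk))
print('yel',comp(f,(H>23)&(H<35)&(S>150)&(V>100),26,rk,2))
blue=(H>105)&(H<125)&(S>140)
print('blue',comp(f,blue,26,(186,245,205,305),3,5),'brk',comp(f,blue,60,(100,250,128,290)),comp(f,blue,60,(207,255,225,295)))
tb=(270,215,375,325); w=(V>130)&(S<40)|((H>100)&(H<125)&(S>80)&(V>100))
print('tray',comp(f,cv2.morphologyEx(w.astype(np.uint8),cv2.MORPH_CLOSE,np.ones((5,5))),10,tb))
print('blueDiv',comp(f,blue,10,tb))
sb=(385,200,430,300)
blk=(V<45)|(S>140)
print('stock',comp(f,cv2.morphologyEx(blk.astype(np.uint8),cv2.MORPH_CLOSE,np.ones((5,5))),10,sb))
print('tabs',comp(f,(S>130)&(V>60),20,sb,5))
for n,bx,z in(('jar',(220,130,265,180),0),):pass
for n,u,v in(('jar',245,168),('pot',385,165),('past',490,203),('teal',210,352),('pur',135,351),('pur2',153,178)): print(n,ray(f,u,v,5).round())
c=f['frame'][225:325,95:245]; c=cv2.resize(c,(750,500),interpolation=cv2.INTER_CUBIC); cv2.imwrite('pics/crop1.png',c[...,::-1])
E
```

```text
bar [array([460.7, 305.2, 196.6,  21.3,  85. ])]
rack [array([461.8, 310.4, 217.2, 140.4,  85. ])]
yel [array([435.3, 309.4,  28.6,  16.3,   3.3]), array([484.9, 305.3,  16.6,   9.6, -90. ])]
blue [array([430.2, 249.5,  29.1,  15.8,  -6.6]), array([477.8, 244.9,  14.5,   9.5, -89.9])] brk [] []
tray [array([474.1, -53.9, 206.5, 181.7,  -4.5])]
blueDiv []
stock [array([ 521.3, -263.3,  186.8,   52.1,    2.9])]
tabs [array([ 498.5, -262.4,   29.5,   28.9,   -2.2]), array([ 586.7, -258. ,   30.5,   27.4,  -45.5]), array([ 543.2, -261.2,   28.3,   25.4,  -45.7]), array([ 453.3, -264.7,   27.6,   24.9,  -46.2])]
jar [730. 134.   5.]
pot [ 739. -219.    5.]
past [ 640. -479.    5.]
teal [279. 203.   5.]
pur [282. 377.   5.]
pur2 [702. 362.   5.]
```

View pics/crop1.png

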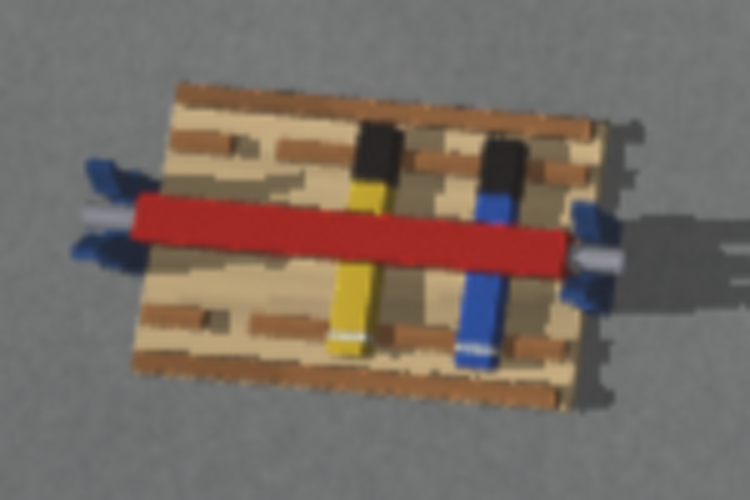

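The crop confirms it. The bar is red in the blue brackets. The yellow stick is in the middle place at crop (360,240) and the blue one in the y=-60 place at (490,250). The third place is empty. I'll go above the bar.

>>> {"op": "send_rows", "data": {"motion": [{"rz": 0.345,"gripper": -1},{"rz": 0.345,"gripper": -1},{"rz": 0.345,"gripper": -1},{"rz": 0.345,"gripper": -1},{"rz": 0.345,"gripper": -1},{"rz": 0.345,"gripper": -1},{"rz": 0.345,"gripper": -1},{"gripper": -1}], "grip_force": 40}}

```text
invalid input at $.motion[0]: expected keys tx, ty, tz, rx, ry, rz, gripper
```

>>> {"op": "send_rows", "data": {"motion": [{"tx": -0.0406,"ty": 0.052,"gripper": -1},{"tx": -0.0406,"ty": 0.052,"gripper": -1},{"tx": -0.0406,"ty": 0.052,"gripper": -1},{"tx": -0.0406,"ty": 0.052,"gripper": -1},{"tx": -0.0406,"ty": 0.052,"gripper": -1},{"tx": -0.0406,"ty": 0.052,"gripper": -1},{"tx": -0.0406,"ty": 0.052,"gripper": -1},{"tx": -0.0406,"ty": 0.052,"gripper": -1},{"tx": -0.0406,"ty": 0.052,"gripper": -1},{"tx": -0.0406,"ty": 0.052,"gripper": -1},{"gripper": -1}]}}

```text
invalid input at $.motion[0]: expected keys tx, ty, tz, rx, ry, rz, gripper
```

```bash
cat >> h.py <<'E'
def go(x,y,z,yaw,s=None):
    "shift needed, tool axes AFTER turning; units"
    s=s or env.state(); p=np.array(s['ee_pos']); cy=s['ee_rot'][2]
    d=(yaw-cy+180)%360-180
    Rt=R.from_euler('xyz',[180,0,yaw],degrees=True).as_matrix()
    t=Rt.T@(np.array([x,y,z])-p)/500
    Rn=R.from_euler('xyz',[180,0,cy],degrees=True).as_matrix(); t0=Rn.T@(np.array([x,y,z])-p)/500
    print('at',p.round(1),np.round(s['ee_rot'],2),'w%.1f'%s['gripper_width'],'t%.1f'%s['time_s'],'q6 %.0f'%s['qpos'][5],'| rz %.3f'%(-d/30),'txyz after turn',t.round(4),'before turn',t0.round(4))
E
python3 - <<'E'
from m import *
f=grab('wrist'); save(f,'w1.png')
go(461,306,130,85)
hsv=cv2.cvtColor(f['frame'],cv2.COLOR_RGB2HSV); H,S,V=[hsv[...,i].astype(int) for i in range(3)]
red=((H<6)|(H>174))&(S>150)&(V>60)
print('bar',comp(f,red,51,(0,0,640,480)))
E
```

```text
at [219.5 531.2 213.6] [-179.96   -0.    157.55] w91.1 t0.2 q6 -1 | rz 2.418 txyz after turn [-0.4067  0.5204  0.1672] before turn [-0.6184 -0.2319  0.1672]
bar []
```

View pics/w1.png

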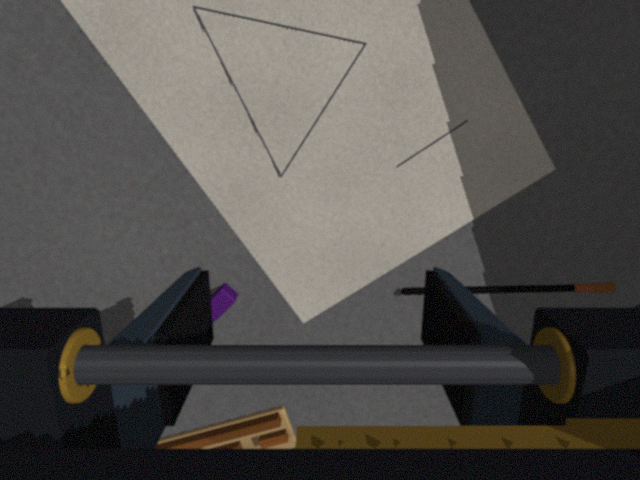

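The wrist view shows only paper, a brush and a purple decoy. Every row needs all its keys, so I'm resending the move.

>>> {"op": "send_rows", "data": {"motion": [{"tx": 0,"ty": 0,"tz": 0,"rx": 0,"ry": 0,"rz": 0.345,"gripper": -1},{"tx": 0,"ty": 0,"tz": 0,"rx": 0,"ry": 0,"rz": 0.345,"gripper": -1},{"tx": 0,"ty": 0,"tz": 0,"rx": 0,"ry": 0,"rz": 0.345,"gripper": -1},{"tx": 0,"ty": 0,"tz": 0,"rx": 0,"ry": 0,"rz": 0.345,"gripper": -1},{"tx": 0,"ty": 0,"tz": 0,"rx": 0,"ry": 0,"rz": 0.345,"gripper": -1},{"tx": 0,"ty": 0,"tz": 0,"rx": 0,"ry": 0,"rz": 0.345,"gripper": -1},{"tx": 0,"ty": 0,"tz": 0,"rx": 0,"ry": 0,"rz": 0.345,"gripper": -1}], "grip_force": 40}}

```text
time_s: 1.12
ee_pos: [219.5, 531.3, 213.8]
ee_rot: [-180.0, 0.0, 84.8]
force: [-0.4, -0.3, 0.3]
gripper_width: 91.0
gripper_force: 0.0
```

>>> {"op": "send_rows", "data": {"motion": [{"tx": -0.051,"ty": 0.065,"tz": 0.01,"rx": 0,"ry": 0,"rz": 0,"gripper": -1},{"tx": -0.051,"ty": 0.065,"tz": 0.01,"rx": 0,"ry": 0,"rz": 0,"gripper": -1},{"tx": -0.051,"ty": 0.065,"tz": 0.01,"rx": 0,"ry": 0,"rz": 0,"gripper": -1},{"tx": -0.051,"ty": 0.065,"tz": 0.01,"rx": 0,"ry": 0,"rz": 0,"gripper": -1},{"tx": -0.051,"ty": 0.065,"tz": 0.01,"rx": 0,"ry": 0,"rz": 0,"gripper": -1},{"tx": -0.051,"ty": 0.065,"tz": 0.01,"rx": 0,"ry": 0,"rz": 0,"gripper": -1},{"tx": -0.051,"ty": 0.065,"tz": 0.01,"rx": 0,"ry": 0,"rz": 0,"gripper": -1},{"tx": -0.051,"ty": 0.065,"tz": 0.01,"rx": 0,"ry": 0,"rz": 0,"gripper": -1},{"tx": 0,"ty": 0,"tz": 0,"rx": 0,"ry": 0,"rz": 0,"gripper": -1},{"tx": 0,"ty": 0,"tz": 0,"rx": 0,"ry": 0,"rz": 0,"gripper": -1}]}}

```text
time_s: 2.38
ee_pos: [460.8, 306.2, 173.9]
ee_rot: [-180.0, -0.0, 85.1]
force: [0.6, -0.1, 1.3]
gripper_width: 91.5
gripper_force: 0.0
```

```bash

python3 - <<'E'
from m import *
f=grab('wrist'); save(f,'w2.png')
go(461,306,31,85)
hsv=cv2.cvtColor(f['frame'],cv2.COLOR_RGB2HSV); H,S,V=[hsv[...,i].astype(int) for i in range(3)]
red=((H<6)|(H>174))&(S>150)&(V>60)
print('bar',comp(f,red,51,(0,0,640,480)))
E
```

```text
at [460.6 306.6 174. ] [-1.7998e+02 -2.0000e-02  8.5130e+01] w91.5 t2.4 q6 37 | rz 0.004 txyz after turn [-0.0011  0.0009  0.2861] before turn [-0.0011  0.0009  0.2861]
bar [array([462.6, 310. , 188.1,  21.6,  85. ])]
```

View pics/w2.png

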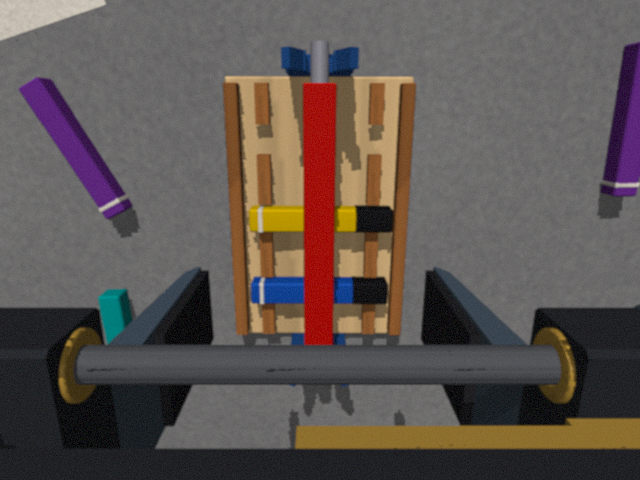

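The wrist view shows the bar at (320,200), centred between the open fingers, with yellow (320,219) and blue (320,290) beneath it. Next I descend, grip and lift.

>>> {"op": "send_rows", "data": {"motion": [{"tx": -0.001,"ty": 0.002,"tz": 0.06,"rx": 0,"ry": 0,"rz": 0,"gripper": -1},{"tx": 0,"ty": 0,"tz": 0.06,"rx": 0,"ry": 0,"rz": 0,"gripper": -1},{"tx": 0,"ty": 0,"tz": 0.06,"rx": 0,"ry": 0,"rz": 0,"gripper": -1},{"tx": 0,"ty": 0,"tz": 0.06,"rx": 0,"ry": 0,"rz": 0,"gripper": -1},{"tx": 0,"ty": 0,"tz": 0.03,"rx": 0,"ry": 0,"rz": 0,"gripper": -1},{"tx": 0,"ty": 0,"tz": 0.016,"rx": 0,"ry": 0,"rz": 0,"gripper": -1},{"tx": 0,"ty": 0,"tz": 0,"rx": 0,"ry": 0,"rz": 0,"gripper": -1}]}}

```text
time_s: 3.3
ee_pos: [462.2, 305.8, 31.2]
ee_rot: [180.0, -0.0, 85.1]
force: [-0.5, -0.3, 1.1]
gripper_width: 91.1
gripper_force: 0.0
```

>>> {"op": "send_rows", "data": {"motion": [{"tx": 0,"ty": 0,"tz": 0,"rx": 0,"ry": 0,"rz": 0,"gripper": 1},{"tx": 0,"ty": 0,"tz": 0,"rx": 0,"ry": 0,"rz": 0,"gripper": 1},{"tx": 0,"ty": 0,"tz": 0,"rx": 0,"ry": 0,"rz": 0,"gripper": 1},{"tx": 0,"ty": 0,"tz": 0,"rx": 0,"ry": 0,"rz": 0,"gripper": 1},{"tx": 0,"ty": 0,"tz": 0,"rx": 0,"ry": 0,"rz": 0,"gripper": 1},{"tx": 0,"ty": 0,"tz": 0,"rx": 0,"ry": 0,"rz": 0,"gripper": 1},{"tx": 0,"ty": 0,"tz": 0,"rx": 0,"ry": 0,"rz": 0,"gripper": 1},{"tx": 0,"ty": 0,"tz": 0,"rx": 0,"ry": 0,"rz": 0,"gripper": 1}], "grip_force": 40}}

```text
time_s: 4.3
ee_pos: [462.1, 305.4, 30.9]
ee_rot: [180.0, -0.0, 85.1]
force: [-0.2, 0.1, -0.4]
gripper_width: 21.5
gripper_force: 40.0
```

>>> {"op": "send_rows", "data": {"motion": [{"tx": 0,"ty": 0,"tz": -0.03,"rx": 0,"ry": 0,"rz": 0,"gripper": 1},{"tx": 0,"ty": 0,"tz": -0.04,"rx": 0,"ry": 0,"rz": 0,"gripper": 1},{"tx": 0,"ty": 0,"tz": -0.05,"rx": 0,"ry": 0,"rz": 0,"gripper": 1},{"tx": 0,"ty": 0,"tz": -0.04,"rx": 0,"ry": 0,"rz": 0,"gripper": 1},{"tx": -0.013,"ty": 0.043,"tz": 0,"rx": 0,"ry": 0,"rz": 0,"gripper": 1},{"tx": -0.015,"ty": 0.075,"tz": 0,"rx": 0,"ry": 0,"rz": 0,"gripper": 1},{"tx": -0.015,"ty": 0.075,"tz": 0,"rx": 0,"ry": 0,"rz": 0,"gripper": 1},{"tx": -0.015,"ty": 0.075,"tz": 0,"rx": 0,"ry": 0,"rz": 0,"gripper": 1},{"tx": -0.015,"ty": 0.075,"tz": 0,"rx": 0,"ry": 0,"rz": 0,"gripper": 1},{"tx": 0,"ty": 0,"tz": 0,"rx": 0,"ry": 0,"rz": 0,"gripper": 1}]}}

```text
time_s: 5.55
ee_pos: [632.9, 252.3, 109.6]
ee_rot: [180.0, 0.0, 84.9]
force: [0.3, -0.9, -2.0]
gripper_width: 21.9
gripper_force: 40.0
```

>>> {"op": "send_rows", "data": {"motion": [{"tx": 0,"ty": 0,"tz": 0.06,"rx": 0,"ry": 0,"rz": 0,"gripper": 1},{"tx": 0,"ty": 0,"tz": 0.06,"rx": 0,"ry": 0,"rz": 0,"gripper": 1},{"tx": 0,"ty": 0,"tz": 0.06,"rx": 0,"ry": 0,"rz": 0,"gripper": 1},{"tx": 0,"ty": 0,"tz": 0.016,"rx": 0,"ry": 0,"rz": 0,"gripper": 1},{"tx": 0,"ty": 0,"tz": 0.01,"rx": 0,"ry": 0,"rz": 0,"gripper": 1},{"tx": 0,"ty": 0,"tz": 0.006,"rx": 0,"ry": 0,"rz": 0,"gripper": 1},{"tx": 0,"ty": 0,"tz": 0,"rx": 0,"ry": 0,"rz": 0,"gripper": 1},{"tx": 0,"ty": 0,"tz": 0,"rx": 0,"ry": 0,"rz": 0,"gripper": 1}]}}

```text
time_s: 6.55
ee_pos: [630.3, 254.6, 5.8]
ee_rot: [179.9, -0.0, 85.1]
force: [-0.3, -0.3, -2.2]
gripper_width: 21.6
gripper_force: 40.0
```

>>> {"op": "send_rows", "data": {"motion": [{"tx": 0,"ty": 0,"tz": 0.004,"rx": 0,"ry": 0,"rz": 0,"gripper": 1},{"tx": 0,"ty": 0,"tz": 0.003,"rx": 0,"ry": 0,"rz": 0,"gripper": 1},{"tx": 0,"ty": 0,"tz": 0,"rx": 0,"ry": 0,"rz": 0,"gripper": 1},{"tx": 0,"ty": 0,"tz": 0,"rx": 0,"ry": 0,"rz": 0,"gripper": 1}]}}

```text
time_s: 7.05
ee_pos: [630.0, 254.5, 2.0]
ee_rot: [180.0, -0.0, 85.1]
force: [-0.5, -0.6, 4.7]
gripper_width: 22.0
gripper_force: 40.0
```

>>> {"op": "send_rows", "data": {"motion": [{"tx": 0,"ty": 0,"tz": 0,"rx": 0,"ry": 0,"rz": 0,"gripper": 0.4},{"tx": 0,"ty": 0,"tz": 0,"rx": 0,"ry": 0,"rz": 0,"gripper": 0},{"tx": 0,"ty": 0,"tz": 0,"rx": 0,"ry": 0,"rz": 0,"gripper": 0},{"tx": 0,"ty": 0,"tz": 0,"rx": 0,"ry": 0,"rz": 0,"gripper": 0},{"tx": 0,"ty": 0,"tz": -0.05,"rx": 0,"ry": 0,"rz": 0,"gripper": 0},{"tx": 0,"ty": 0,"tz": -0.1,"rx": 0,"ry": 0,"rz": 0,"gripper": 0},{"tx": 0,"ty": 0,"tz": -0.1,"rx": 0,"ry": 0,"rz": 0,"gripper": 0},{"tx": 0,"ty": 0,"tz": 0,"rx": 0,"ry": 0,"rz": 0,"gripper": 0}]}}

```text
time_s: 8.05
ee_pos: [632.7, 255.5, 131.8]
ee_rot: [179.5, -0.3, 85.1]
force: [0.3, -0.2, -0.6]
gripper_width: 45.4
gripper_force: 0.0
```

```bash

python3 - <<'E'
from m import *
f=grab('wrist'); g=grab('top'); save(g,'t2.png')
hsv=cv2.cvtColor(f['frame'],cv2.COLOR_RGB2HSV); H,S,V=[hsv[...,i].astype(int) for i in range(3)]
red=((H<6)|(H>174))&(S>150)&(V>60)
print('bar',comp(f,red,22,(0,0,640,480)))
hsv=cv2.cvtColor(g['frame'],cv2.COLOR_RGB2HSV); H,S,V=[hsv[...,i].astype(int) for i in range(3)]
red=((H<6)|(H>174))&(S>150)&(V>60)
print('bar',comp(g,red,22,(120,150,260,300),2))
wood=(H>6)&(H<25)&(S>60)&(V>70)
wood=cv2.morphologyEx((wood).astype(np.uint8),cv2.MORPH_CLOSE,np.ones((15,15)))
print('rack',comp(g,wood,10,(100,235,235,315)))
go(461,306,60,175)
E
```

```text
bar [array([631.1, 263.4, 179.6,  21.6,  85.1])]
bar [array([624.2, 211.2, 110.4,  23.1,  85.6])]
rack [array([465.9, 207.6, 140.8,  48.4,  16.6])]
at [629.8 254.3 126.7] [ 1.7997e+02 -2.0000e-02  8.5100e+01] w45.5 t8.2 q6 26 | rz -2.997 txyz after turn [0.3453 0.0735 0.1334] before turn [ 0.0741 -0.3452  0.1334]
```

View pics/t2.png

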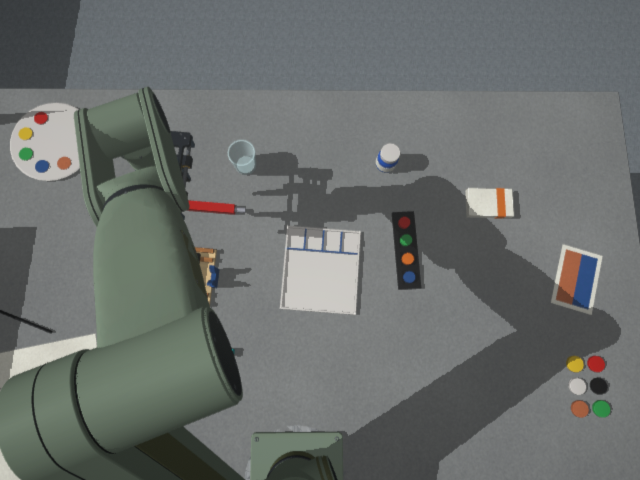

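The bar now lies flat at (210,208), well clear of everything. Next is the yellow stick.

>>> {"op": "send_rows", "data": {"motion": [{"tx": 0.0247,"ty": -0.115,"tz": 0,"rx": 0,"ry": 0,"rz": 0,"gripper": 0},{"tx": 0.0247,"ty": -0.115,"tz": 0,"rx": 0,"ry": 0,"rz": 0,"gripper": 0},{"tx": 0.0247,"ty": -0.115,"tz": 0,"rx": 0,"ry": 0,"rz": 0,"gripper": 0},{"tx": 0,"ty": 0,"tz": 0,"rx": 0,"ry": 0,"rz": -0.333,"gripper": 0},{"tx": 0,"ty": 0,"tz": 0,"rx": 0,"ry": 0,"rz": -0.333,"gripper": 0},{"tx": 0,"ty": 0,"tz": 0,"rx": 0,"ry": 0,"rz": -0.333,"gripper": 0},{"tx": 0,"ty": 0,"tz": 0,"rx": 0,"ry": 0,"rz": -0.333,"gripper": 0},{"tx": 0,"ty": 0,"tz": 0,"rx": 0,"ry": 0,"rz": -0.333,"gripper": 0},{"tx": 0,"ty": 0,"tz": 0,"rx": 0,"ry": 0,"rz": -0.333,"gripper": 0},{"tx": 0,"ty": 0,"tz": 0,"rx": 0,"ry": 0,"rz": -0.333,"gripper": 0},{"tx": 0,"ty": 0,"tz": 0,"rx": 0,"ry": 0,"rz": -0.333,"gripper": 0},{"tx": 0,"ty": 0,"tz": 0,"rx": 0,"ry": 0,"rz": -0.333,"gripper": 0}]}}

```text
time_s: 9.65
ee_pos: [460.1, 305.3, 124.4]
ee_rot: [-179.9, -0.2, 175.3]
force: [-0.2, -0.3, -0.9]
gripper_width: 45.6
gripper_force: 0.0
```

>>> {"op": "send_rows", "data": {"motion": [{"tx": 0,"ty": 0,"tz": 0,"rx": 0,"ry": 0,"rz": 0,"gripper": 0},{"tx": 0,"ty": 0,"tz": 0,"rx": 0,"ry": 0,"rz": 0,"gripper": 0}]}}

```text
time_s: 9.9
ee_pos: [460.7, 305.7, 125.5]
ee_rot: [-179.9, -0.1, 174.9]
force: [0.1, -0.6, 0.1]
gripper_width: 45.5
gripper_force: 0.0
```

```bash

python3 - <<'E'
from m import *
f=grab('wrist'); save(f,'w3.png')
hsv=cv2.cvtColor(f['frame'],cv2.COLOR_RGB2HSV); H,S,V=[hsv[...,i].astype(int) for i in range(3)]
print('yel',comp(f,(H>23)&(H<35)&(S>150)&(V>80),26,(0,0,640,480),2))
print('blue',comp(f,(H>108)&(H<122)&(S>150)&(V>80),26,(0,0,640,480),3))
go(461,307,11,175)
E
```

```text
yel [array([455.6, 307.3,  70.9,  17.1,  -5.5]), array([411.7, 311.4,  16.9,   7.4,  84.9])]
blue [array([448.8, 249.1,  71.2,  19.1,  -5.1]), array([405.6, 252.8,  19. ,   6.8,  84.9])]
at [460.8 305.8 125.8] [-1.7995e+02 -7.0000e-02  1.7490e+02] w45.6 t9.9 q6 -53 | rz -0.003 txyz after turn [-1.000e-04  2.400e-03  2.295e-01] before turn [-1.000e-04  2.400e-03  2.295e-01]
```

View pics/w3.png

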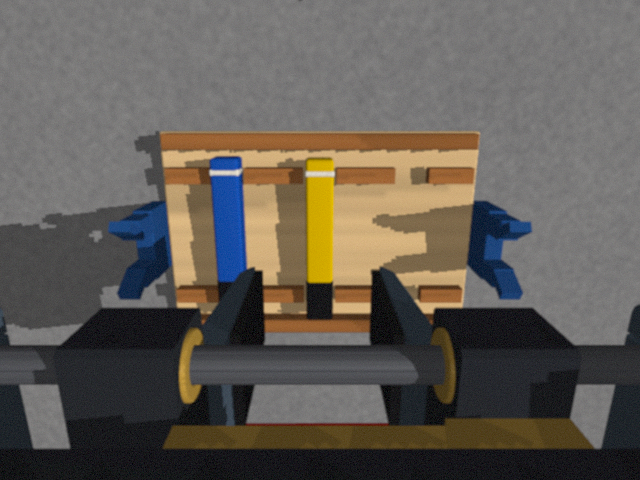

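The wrist view shows the yellow stick at (320,220) between the fingers, with blue at (228,220) to the left. I go down, grip and lift.

>>> {"op": "send_rows", "data": {"motion": [{"tx": -0.002,"ty": 0.0025,"tz": 0.06,"rx": 0,"ry": 0,"rz": 0,"gripper": 0},{"tx": 0,"ty": 0,"tz": 0.06,"rx": 0,"ry": 0,"rz": 0,"gripper": 0},{"tx": 0,"ty": 0,"tz": 0.06,"rx": 0,"ry": 0,"rz": 0,"gripper": 0},{"tx": 0,"ty": 0,"tz": 0.03,"rx": 0,"ry": 0,"rz": 0,"gripper": 0},{"tx": 0,"ty": 0,"tz": 0.018,"rx": 0,"ry": 0,"rz": 0,"gripper": 0},{"tx": 0,"ty": 0,"tz": 0,"rx": 0,"ry": 0,"rz": 0,"gripper": 0},{"tx": 0,"ty": 0,"tz": 0,"rx": 0,"ry": 0,"rz": 0,"gripper": 1},{"tx": 0,"ty": 0,"tz": 0,"rx": 0,"ry": 0,"rz": 0,"gripper": 1},{"tx": 0,"ty": 0,"tz": 0,"rx": 0,"ry": 0,"rz": 0,"gripper": 1},{"tx": 0,"ty": 0,"tz": 0,"rx": 0,"ry": 0,"rz": 0,"gripper": 1},{"tx": 0,"ty": 0,"tz": 0,"rx": 0,"ry": 0,"rz": 0,"gripper": 1},{"tx": 0,"ty": 0,"tz": 0,"rx": 0,"ry": 0,"rz": 0,"gripper": 1}], "grip_force": 25}}

```text
time_s: 11.45
ee_pos: [462.6, 307.4, 13.0]
ee_rot: [180.0, 0.0, 175.0]
force: [-0.5, -0.6, 5.1]
gripper_width: 17.9
gripper_force: 25.0
```

```bash

python3 - <<'E'
from h import *
def tray(x,y,a=np.radians(-4.5)): return 474+x*np.cos(a)-y*np.sin(a), -54+x*np.sin(a)+y*np.cos(a)
for y in(45,-45,0): print(tray(-27,y))
go(*tray(-27,-45),70,175.5)
for y in(-66,-22,22,66): print(tray(72,y))
E
```

```text
(np.float64(450.61389129695857), np.float64(-7.020324397357427))
(np.float64(443.55257268145255), np.float64(-96.74288443333894))
(np.float64(447.08323198920556), np.float64(-51.881604415348185))
at [462.6 307.4  13. ] [1.7997e+02 4.0000e-02 1.7501e+02] w17.9 t11.4 q6 -53 | rz -0.016 txyz after turn [-0.0255 -0.8087 -0.1141] before turn [-0.0324 -0.8085 -0.1141]
(np.float64(540.5997477107475), np.float64(-125.44559891879128))
(np.float64(544.0519479227726), np.float64(-81.58123623453365))
(np.float64(547.5041481347978), np.float64(-37.71687355027602))
(np.float64(550.9563483468229), np.float64(6.147489133981608))
```

>>> {"op": "send_rows", "data": {"motion": [{"tx": 0,"ty": 0,"tz": -0.04,"rx": 0,"ry": 0,"rz": 0,"gripper": 1},{"tx": 0,"ty": 0,"tz": -0.062,"rx": 0,"ry": 0,"rz": 0,"gripper": 1},{"tx": 0,"ty": 0,"tz": -0.062,"rx": 0,"ry": 0,"rz": -0.016,"gripper": 1},{"tx": -0.0026,"ty": -0.06,"tz": 0,"rx": 0,"ry": 0,"rz": 0,"gripper": 1},{"tx": -0.003,"ty": -0.1,"tz": 0,"rx": 0,"ry": 0,"rz": 0,"gripper": 1},{"tx": -0.004,"ty": -0.11,"tz": 0,"rx": 0,"ry": 0,"rz": 0,"gripper": 1},{"tx": -0.004,"ty": -0.11,"tz": 0,"rx": 0,"ry": 0,"rz": 0,"gripper": 1},{"tx": -0.003,"ty": -0.11,"tz": 0,"rx": 0,"ry": 0,"rz": 0,"gripper": 1},{"tx": -0.003,"ty": -0.11,"tz": 0,"rx": 0,"ry": 0,"rz": 0,"gripper": 1},{"tx": -0.003,"ty": -0.11,"tz": 0,"rx": 0,"ry": 0,"rz": 0,"gripper": 1},{"tx": -0.003,"ty": -0.099,"tz": 0,"rx": 0,"ry": 0,"rz": 0,"gripper": 1},{"tx": 0,"ty": 0,"tz": 0,"rx": 0,"ry": 0,"rz": 0,"gripper": 1}]}}

```text
time_s: 12.95
ee_pos: [442.9, -99.7, 94.1]
ee_rot: [-180.0, -0.0, 175.2]
force: [0.7, 0.4, -0.9]
gripper_width: 17.9
gripper_force: 25.0
```

```bash

python3 - <<'E'
from h import *
go(443.5,-96.7,9,175.5)
E
```

```text
at [442.9 -99.7  94.1] [-1.7998e+02 -1.0000e-02  1.7519e+02] w17.9 t12.9 q6 -99 | rz -0.010 txyz after turn [-0.0007  0.006   0.1703] before turn [-0.0006  0.006   0.1703]
```

>>> {"op": "send_rows", "data": {"motion": [{"tx": 0,"ty": 0.004,"tz": 0.06,"rx": 0,"ry": 0,"rz": 0,"gripper": 1},{"tx": 0,"ty": 0,"tz": 0.06,"rx": 0,"ry": 0,"rz": 0,"gripper": 1},{"tx": 0,"ty": 0,"tz": 0.03,"rx": 0,"ry": 0,"rz": 0,"gripper": 1},{"tx": 0,"ty": 0,"tz": 0.012,"rx": 0,"ry": 0,"rz": 0,"gripper": 1},{"tx": 0,"ty": 0,"tz": 0.006,"rx": 0,"ry": 0,"rz": 0,"gripper": 1},{"tx": 0,"ty": 0,"tz": 0.003,"rx": 0,"ry": 0,"rz": 0,"gripper": 1},{"tx": 0,"ty": 0,"tz": 0,"rx": 0,"ry": 0,"rz": 0,"gripper": 1},{"tx": 0,"ty": 0,"tz": 0,"rx": 0,"ry": 0,"rz": 0,"gripper": 1}]}}

```text
time_s: 13.95
ee_pos: [443.7, -95.1, 9.3]
ee_rot: [-180.0, 0.0, 175.5]
force: [0.4, 0.9, -0.5]
gripper_width: 17.8
gripper_force: 25.0
```

>>> {"op": "send_rows", "data": {"motion": [{"tx": 0,"ty": 0,"tz": 0,"rx": 0,"ry": 0,"rz": 0,"gripper": 0.4},{"tx": 0,"ty": 0,"tz": 0,"rx": 0,"ry": 0,"rz": 0,"gripper": 0},{"tx": 0,"ty": 0,"tz": 0,"rx": 0,"ry": 0,"rz": 0,"gripper": 0},{"tx": 0,"ty": 0,"tz": -0.04,"rx": 0,"ry": 0,"rz": 0,"gripper": 0},{"tx": 0,"ty": 0,"tz": -0.09,"rx": 0,"ry": 0,"rz": 0,"gripper": 0},{"tx": 0,"ty": 0,"tz": -0.09,"rx": 0,"ry": 0,"rz": 0,"gripper": 0},{"tx": 0,"ty": 0,"tz": 0,"rx": 0,"ry": 0,"rz": 0,"gripper": 0},{"tx": 0,"ty": 0,"tz": 0,"rx": 0,"ry": 0,"rz": 0,"gripper": 0}]}}

```text
time_s: 14.95
ee_pos: [442.8, -94.9, 118.4]
ee_rot: [180.0, -0.1, 175.5]
force: [-0.8, 0.4, -0.1]
gripper_width: 45.5
gripper_force: 0.0
```

```bash

python3 - <<'E'
from m import *
f=grab('wrist')
hsv=cv2.cvtColor(f['frame'],cv2.COLOR_RGB2HSV); H,S,V=[hsv[...,i].astype(int) for i in range(3)]
print('yel',comp(f,(H>23)&(H<35)&(S>150)&(V>80),22,(0,0,640,480),2))
w=(S<50)&(V>120); w[300:]=0
print('tray inc blocked',comp(f,cv2.morphologyEx(w.astype(np.uint8),cv2.MORPH_CLOSE,np.ones((5,5))),10,(0,0,640,480)))
go(457,247.5,110,175)
E
```

```text
yel [array([436.5, -95. ,  70.7,  16.6,  -4.3]), array([393. , -91.2,  16. ,   6.7,  85.5])]
tray inc blocked [array([432. , -52.8, 181.2, 120.3,  85.5])]
at [442.4 -94.8 117.8] [ 1.7997e+02 -1.4000e-01  1.7549e+02] w45.7 t15.0 q6 -99 | rz 0.016 txyz after turn [0.0306 0.6846 0.0157] before turn [0.0247 0.6848 0.0157]
```

>>> {"op": "send_rows", "data": {"motion": [{"tx": 0.004,"ty": 0.07,"tz": 0,"rx": 0,"ry": 0,"rz": 0.016,"gripper": 0},{"tx": 0.004,"ty": 0.11,"tz": 0,"rx": 0,"ry": 0,"rz": 0,"gripper": 0},{"tx": 0.004,"ty": 0.11,"tz": 0,"rx": 0,"ry": 0,"rz": 0,"gripper": 0},{"tx": 0.0045,"ty": 0.11,"tz": 0,"rx": 0,"ry": 0,"rz": 0,"gripper": 0},{"tx": 0.0045,"ty": 0.11,"tz": 0,"rx": 0,"ry": 0,"rz": 0,"gripper": 0},{"tx": 0.0045,"ty": 0.11,"tz": 0,"rx": 0,"ry": 0,"rz": 0,"gripper": 0},{"tx": 0.0045,"ty": 0.065,"tz": 0,"rx": 0,"ry": 0,"rz": 0,"gripper": 0},{"tx": 0,"ty": 0,"tz": 0,"rx": 0,"ry": 0,"rz": 0,"gripper": 0},{"tx": 0,"ty": 0,"tz": 0,"rx": 0,"ry": 0,"rz": 0,"gripper": 0}]}}

```text
time_s: 16.12
ee_pos: [457.1, 246.5, 117.7]
ee_rot: [-179.9, -0.1, 175.0]
force: [-0.9, -0.5, -0.8]
gripper_width: 45.7
gripper_force: 0.0
```

```bash

python3 - <<'E'
from m import *
f=grab('wrist')
hsv=cv2.cvtColor(f['frame'],cv2.COLOR_RGB2HSV); H,S,V=[hsv[...,i].astype(int) for i in range(3)]
print('blue',comp(f,(H>108)&(H<122)&(S>150)&(V>80),26,(200,0,440,480),3))
go(457,247.5,13,175)
E
```

```text
blue [array([449.1, 247.6,  71.3,  16.6,  -5.3]), array([405.6, 251.5,  16.3,   6.6,  85.1])]
at [457.3 246.2 118. ] [-1.7991e+02 -1.1000e-01  1.7497e+02] w45.5 t16.2 q6 -58 | rz -0.001 txyz after turn [0.0008 0.0025 0.21  ] before turn [0.0008 0.0025 0.21  ]
```

>>> {"op": "send_rows", "data": {"motion": [{"tx": 0,"ty": 0.0015,"tz": 0.06,"rx": 0,"ry": 0,"rz": 0,"gripper": 0},{"tx": 0,"ty": 0,"tz": 0.06,"rx": 0,"ry": 0,"rz": 0,"gripper": 0},{"tx": 0,"ty": 0,"tz": 0.05,"rx": 0,"ry": 0,"rz": 0,"gripper": 0},{"tx": 0,"ty": 0,"tz": 0.03,"rx": 0,"ry": 0,"rz": 0,"gripper": 0},{"tx": 0,"ty": 0,"tz": 0.01,"rx": 0,"ry": 0,"rz": 0,"gripper": 0},{"tx": 0,"ty": 0,"tz": 0,"rx": 0,"ry": 0,"rz": 0,"gripper": 0},{"tx": 0,"ty": 0,"tz": 0,"rx": 0,"ry": 0,"rz": 0,"gripper": 1},{"tx": 0,"ty": 0,"tz": 0,"rx": 0,"ry": 0,"rz": 0,"gripper": 1},{"tx": 0,"ty": 0,"tz": 0,"rx": 0,"ry": 0,"rz": 0,"gripper": 1},{"tx": 0,"ty": 0,"tz": 0,"rx": 0,"ry": 0,"rz": 0,"gripper": 1},{"tx": 0,"ty": 0,"tz": 0,"rx": 0,"ry": 0,"rz": 0,"gripper": 1}], "grip_force": 25}}

```text
time_s: 17.55
ee_pos: [458.2, 248.4, 14.3]
ee_rot: [180.0, 0.0, 175.0]
force: [0.1, -0.3, 3.7]
gripper_width: 17.6
gripper_force: 25.0
```

```bash

python3 - <<'E'
from h import *
go(450.6,-7,95,175.5)
E
```

```text
at [458.2 248.4  14.3] [1.7998e+02 3.0000e-02 1.7501e+02] w17.6 t17.6 q6 -58 | rz -0.016 txyz after turn [-0.0249 -0.5103 -0.1613] before turn [-0.0293 -0.5101 -0.1613]
```

>>> {"op": "send_rows", "data": {"motion": [{"tx": 0,"ty": 0,"tz": -0.04,"rx": 0,"ry": 0,"rz": 0,"gripper": 1},{"tx": 0,"ty": 0,"tz": -0.062,"rx": 0,"ry": 0,"rz": 0,"gripper": 1},{"tx": 0,"ty": 0,"tz": -0.062,"rx": 0,"ry": 0,"rz": -0.016,"gripper": 1},{"tx": -0.004,"ty": -0.06,"tz": 0,"rx": 0,"ry": 0,"rz": 0,"gripper": 1},{"tx": -0.005,"ty": -0.1,"tz": 0,"rx": 0,"ry": 0,"rz": 0,"gripper": 1},{"tx": -0.004,"ty": -0.1,"tz": 0,"rx": 0,"ry": 0,"rz": 0,"gripper": 1},{"tx": -0.004,"ty": -0.1,"tz": 0,"rx": 0,"ry": 0,"rz": 0,"gripper": 1},{"tx": -0.004,"ty": -0.1,"tz": 0,"rx": 0,"ry": 0,"rz": 0,"gripper": 1},{"tx": -0.004,"ty": -0.05,"tz": 0,"rx": 0,"ry": 0,"rz": 0,"gripper": 1},{"tx": 0,"ty": 0,"tz": 0,"rx": 0,"ry": 0,"rz": 0,"gripper": 1}]}}

```text
time_s: 18.8
ee_pos: [450.2, -8.3, 95.8]
ee_rot: [180.0, -0.0, 175.3]
force: [0.5, -0.5, 0.4]
gripper_width: 17.7
gripper_force: 25.0
```

>>> {"op": "send_rows", "data": {"motion": [{"tx": 0,"ty": 0,"tz": 0.06,"rx": 0,"ry": 0,"rz": 0,"gripper": 1},{"tx": 0,"ty": 0,"tz": 0.06,"rx": 0,"ry": 0,"rz": 0,"gripper": 1},{"tx": 0,"ty": 0,"tz": 0.03,"rx": 0,"ry": 0,"rz": 0,"gripper": 1},{"tx": 0,"ty": 0,"tz": 0.012,"rx": 0,"ry": 0,"rz": 0,"gripper": 1},{"tx": 0,"ty": 0,"tz": 0.006,"rx": 0,"ry": 0,"rz": 0,"gripper": 1},{"tx": 0,"ty": 0,"tz": 0.003,"rx": 0,"ry": 0,"rz": 0,"gripper": 1},{"tx": 0,"ty": 0,"tz": 0,"rx": 0,"ry": 0,"rz": 0,"gripper": 1},{"tx": 0,"ty": 0,"tz": 0,"rx": 0,"ry": 0,"rz": 0,"gripper": 1}]}}

```text
time_s: 19.8
ee_pos: [450.7, -7.0, 10.8]
ee_rot: [180.0, 0.1, 175.5]
force: [0.6, 0.6, 0.5]
gripper_width: 18.0
gripper_force: 25.0
```

>>> {"op": "send_rows", "data": {"motion": [{"tx": 0,"ty": 0,"tz": 0,"rx": 0,"ry": 0,"rz": 0,"gripper": 0.4},{"tx": 0,"ty": 0,"tz": 0,"rx": 0,"ry": 0,"rz": 0,"gripper": 0},{"tx": 0,"ty": 0,"tz": 0,"rx": 0,"ry": 0,"rz": 0,"gripper": 0},{"tx": 0,"ty": 0,"tz": -0.04,"rx": 0,"ry": 0,"rz": 0,"gripper": 0},{"tx": 0,"ty": 0,"tz": -0.09,"rx": 0,"ry": 0,"rz": 0,"gripper": 0},{"tx": 0,"ty": 0,"tz": -0.09,"rx": 0,"ry": 0,"rz": 0,"gripper": 0},{"tx": 0,"ty": 0,"tz": 0,"rx": 0,"ry": 0,"rz": 0.34,"gripper": 0},{"tx": 0,"ty": 0,"tz": 0,"rx": 0,"ry": 0,"rz": 0.34,"gripper": 0},{"tx": 0,"ty": 0,"tz": 0,"rx": 0,"ry": 0,"rz": 0.34,"gripper": 0},{"tx": 0,"ty": 0,"tz": 0,"rx": 0,"ry": 0,"rz": 0.34,"gripper": 0},{"tx": 0,"ty": 0,"tz": 0,"rx": 0,"ry": 0,"rz": 0.34,"gripper": 0},{"tx": 0,"ty": 0,"tz": 0,"rx": 0,"ry": 0,"rz": 0.34,"gripper": 0}]}}

```text
time_s: 21.3
ee_pos: [450.3, -7.0, 120.4]
ee_rot: [-180.0, -0.0, 114.0]
force: [-0.1, -0.1, -0.1]
gripper_width: 45.3
gripper_force: 0.0
```

>>> {"op": "send_rows", "data": {"motion": [{"tx": 0,"ty": 0,"tz": 0,"rx": 0,"ry": 0,"rz": 0.34,"gripper": 0},{"tx": 0,"ty": 0,"tz": 0,"rx": 0,"ry": 0,"rz": 0.34,"gripper": 0},{"tx": 0,"ty": 0,"tz": 0,"rx": 0,"ry": 0,"rz": 0.34,"gripper": 0},{"tx": 0,"ty": 0,"tz": 0,"rx": 0,"ry": 0,"rz": 0.34,"gripper": 0},{"tx": 0,"ty": 0,"tz": 0,"rx": 0,"ry": 0,"rz": 0.34,"gripper": 0},{"tx": 0,"ty": 0,"tz": 0,"rx": 0,"ry": 0,"rz": 0.34,"gripper": 0},{"tx": 0,"ty": 0,"tz": 0,"rx": 0,"ry": 0,"rz": 0.34,"gripper": 0},{"tx": 0,"ty": 0,"tz": 0,"rx": 0,"ry": 0,"rz": 0.34,"gripper": 0},{"tx": 0,"ty": 0,"tz": 0,"rx": 0,"ry": 0,"rz": 0.34,"gripper": 0},{"tx": 0,"ty": 0,"tz": 0,"rx": 0,"ry": 0,"rz": 0.34,"gripper": 0},{"tx": 0,"ty": 0,"tz": 0,"rx": 0,"ry": 0,"rz": 0.31,"gripper": 0}]}}

```text
time_s: 22.68
ee_pos: [450.3, -7.0, 120.4]
ee_rot: [-180.0, 0.0, 2.7]
force: [0.3, 0.7, -0.4]
gripper_width: 45.6
gripper_force: 0.0
```

```bash

python3 - <<'E'
from m import *
f=grab('top')
hsv=cv2.cvtColor(f['frame'],cv2.COLOR_RGB2HSV); H,S,V=[hsv[...,i].astype(int) for i in range(3)]
print('tabs',comp(f,(S>130)&(V>50),20,(375,180,450,320),6))
print('bar',comp(f,((H<6)|(H>174))&(S>150)&(V>60),22,(100,150,260,300)))
save(f,'t3.png')
go(587,-258,120,3)
E
```

```text
tabs [array([ 498.3, -262.9,   30. ,   28.1,  -71.5]), array([ 586.7, -258. ,   30.5,   27.4,  -45.5]), array([ 543.2, -261.1,   28.4,   25.4,  -45.7]), array([ 453.9, -265.3,   22.5,   21.5,  -46.2])]
bar [array([627.9, 255. , 198.2,  22.9,  85.2])]
at [450.3  -7.  120.4] [-1.7999e+02  1.0000e-02  2.4900e+00] w45.9 t22.7 q6 85 | rz -0.017 txyz after turn [0.2467 0.5156 0.0008] before turn [0.2513 0.5134 0.0008]
```

View pics/t3.png

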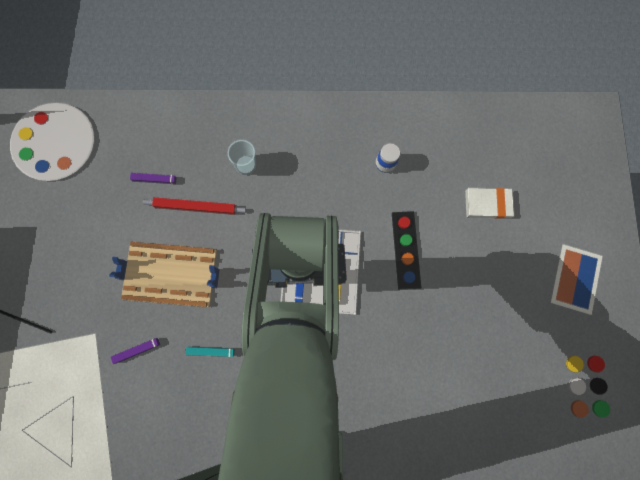

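The rack is empty at (170,274). The bar is undisturbed at (194,206), and all four tablets are still in stock around (406,250). I'll move to the red tablet.

>>> {"op": "send_rows", "data": {"motion": [{"tx": 0.035,"ty": 0.073,"tz": 0,"rx": 0,"ry": 0,"rz": -0.017,"gripper": 0},{"tx": 0.035,"ty": 0.074,"tz": 0,"rx": 0,"ry": 0,"rz": 0,"gripper": 0},{"tx": 0.035,"ty": 0.074,"tz": 0,"rx": 0,"ry": 0,"rz": 0,"gripper": 0},{"tx": 0.035,"ty": 0.074,"tz": 0,"rx": 0,"ry": 0,"rz": 0,"gripper": 0},{"tx": 0.035,"ty": 0.074,"tz": 0,"rx": 0,"ry": 0,"rz": 0,"gripper": 0},{"tx": 0.035,"ty": 0.074,"tz": 0,"rx": 0,"ry": 0,"rz": 0,"gripper": 0},{"tx": 0.036,"ty": 0.073,"tz": 0,"rx": 0,"ry": 0,"rz": 0,"gripper": 0},{"tx": 0,"ty": 0,"tz": 0,"rx": 0,"ry": 0,"rz": 0,"gripper": 0},{"tx": 0,"ty": 0,"tz": 0,"rx": 0,"ry": 0,"rz": 0,"gripper": 0}]}}

```text
time_s: 23.85
ee_pos: [588.0, -256.6, 119.9]
ee_rot: [-179.9, 0.1, 3.6]
force: [-1.0, -1.0, 0.3]
gripper_width: 45.8
gripper_force: 0.0
```

```bash

python3 - <<'E'
from m import *
f=grab('wrist'); save(f,'w4.png')
hsv=cv2.cvtColor(f['frame'],cv2.COLOR_RGB2HSV); H,S,V=[hsv[...,i].astype(int) for i in range(3)]
print('red',comp(f,((H<6)|(H>174))&(S>150)&(V>60),20,(0,0,640,480)))
go(587,-258,11.5,3)
E
```

```text
red [array([ 589.4, -261.3,   30.6,   28.2,    3.6])]
at [ 588.  -256.3  120.1] [-1.7994e+02  7.0000e-02  3.5700e+00] w45.6 t23.9 q6 62 | rz 0.019 txyz after turn [-0.0021  0.0033  0.2173] before turn [-0.0021  0.0033  0.2173]
```

View pics/w4.png

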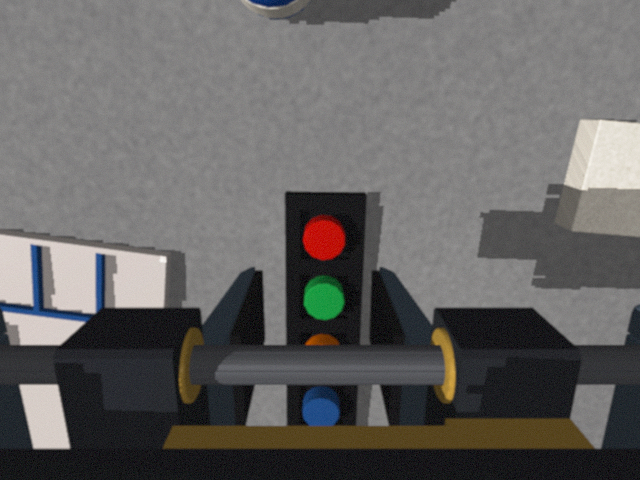

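Red at (324,238) lies between the fingers, with green, orange and blue following in the row.

>>> {"op": "send_rows", "data": {"motion": [{"tx": 0,"ty": 0.006,"tz": 0.06,"rx": 0,"ry": 0,"rz": 0,"gripper": 0},{"tx": 0,"ty": 0,"tz": 0.06,"rx": 0,"ry": 0,"rz": 0,"gripper": 0},{"tx": 0,"ty": 0,"tz": 0.06,"rx": 0,"ry": 0,"rz": 0,"gripper": 0},{"tx": 0,"ty": 0,"tz": 0.03,"rx": 0,"ry": 0,"rz": 0,"gripper": 0},{"tx": 0,"ty": 0,"tz": 0.008,"rx": 0,"ry": 0,"rz": 0,"gripper": 0},{"tx": 0,"ty": 0,"tz": 0,"rx": 0,"ry": 0,"rz": 0,"gripper": 0},{"tx": 0,"ty": 0,"tz": 0,"rx": 0,"ry": 0,"rz": 0,"gripper": 1},{"tx": 0,"ty": 0,"tz": 0,"rx": 0,"ry": 0,"rz": 0,"gripper": 1},{"tx": 0,"ty": 0,"tz": 0,"rx": 0,"ry": 0,"rz": 0,"gripper": 1},{"tx": 0,"ty": 0,"tz": 0,"rx": 0,"ry": 0,"rz": 0,"gripper": 1},{"tx": 0,"ty": 0,"tz": 0,"rx": 0,"ry": 0,"rz": 0,"gripper": 1}], "grip_force": 25}}

```text
time_s: 25.28
ee_pos: [589.3, -260.4, 12.2]
ee_rot: [180.0, -0.1, 3.5]
force: [-0.4, -0.5, 6.2]
gripper_width: 26.5
gripper_force: 25.0
```

```bash

python3 - <<'E'
from h import *
go(540.6,-125.5,60,85.5)
E
```

```text
at [ 589.3 -260.4   12.2] [ 1.7997e+02 -7.0000e-02  3.5000e+00] w26.5 t25.3 q6 62 | rz -2.733 txyz after turn [ 0.2613 -0.1183 -0.0955] before turn [-0.0808 -0.2753 -0.0955]
```

>>> {"op": "send_rows", "data": {"motion": [{"tx": 0,"ty": 0,"tz": -0.03,"rx": 0,"ry": 0,"rz": 0,"gripper": 1},{"tx": 0,"ty": 0,"tz": -0.05,"rx": 0,"ry": 0,"rz": 0,"gripper": 1},{"tx": 0,"ty": 0,"tz": -0.05,"rx": 0,"ry": 0,"rz": 0,"gripper": 1},{"tx": 0,"ty": 0,"tz": 0,"rx": 0,"ry": 0,"rz": 0,"gripper": 1},{"tx": 0,"ty": 0,"tz": 0,"rx": 0,"ry": 0,"rz": 0,"gripper": 1}]}}

```text
time_s: 25.9
ee_pos: [588.2, -259.9, 75.7]
ee_rot: [-180.0, 0.1, 3.5]
force: [-0.6, -0.4, 0.2]
gripper_width: 27.0
gripper_force: 25.0
```

```bash

python3 - <<'E'
from m import *
f=grab('side'); u,v=map(int,proj(f,[589,-260,85])); print(u,v, env.state()['gripper_width'])
c=cv2.resize(f['frame'][max(0,v-50):v+50,u-60:u+60],(600,500),interpolation=cv2.INTER_CUBIC); cv2.imwrite('pics/s4.png',c[...,::-1])
E
```

```text
368 302 27.204007835843754
```

View pics/s4.png

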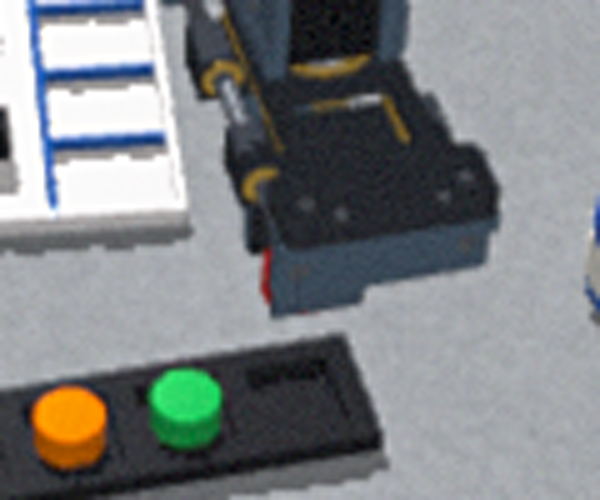

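Red is held upright in the jaws, a few mm off the pad centre towards -x, at crop (268,275). I'll allow for that when placing it.

>>> {"op": "send_rows", "data": {"motion": [{"tx": 0,"ty": 0,"tz": 0,"rx": 0,"ry": 0,"rz": -0.342,"gripper": 1},{"tx": 0,"ty": 0,"tz": 0,"rx": 0,"ry": 0,"rz": -0.342,"gripper": 1},{"tx": 0,"ty": 0,"tz": 0,"rx": 0,"ry": 0,"rz": -0.342,"gripper": 1},{"tx": 0,"ty": 0,"tz": 0,"rx": 0,"ry": 0,"rz": -0.342,"gripper": 1},{"tx": 0,"ty": 0,"tz": 0,"rx": 0,"ry": 0,"rz": -0.342,"gripper": 1},{"tx": 0,"ty": 0,"tz": 0,"rx": 0,"ry": 0,"rz": -0.342,"gripper": 1},{"tx": 0,"ty": 0,"tz": 0,"rx": 0,"ry": 0,"rz": -0.342,"gripper": 1},{"tx": 0,"ty": 0,"tz": 0,"rx": 0,"ry": 0,"rz": -0.342,"gripper": 1},{"tx": 0.09,"ty": -0.04,"tz": 0,"rx": 0,"ry": 0,"rz": 0,"gripper": 1},{"tx": 0.09,"ty": -0.04,"tz": 0,"rx": 0,"ry": 0,"rz": 0,"gripper": 1},{"tx": 0.085,"ty": -0.036,"tz": 0,"rx": 0,"ry": 0,"rz": 0,"gripper": 1},{"tx": 0,"ty": 0,"tz": 0,"rx": 0,"ry": 0,"rz": 0,"gripper": 1}]}}

```text
time_s: 27.45
ee_pos: [539.0, -120.9, 75.3]
ee_rot: [-179.8, -0.1, 85.8]
force: [0.1, -1.0, 0.2]
gripper_width: 26.9
gripper_force: 25.0
```

```bash

python3 - <<'E'
from m import *
f=grab('wrist')
hsv=cv2.cvtColor(f['frame'],cv2.COLOR_RGB2HSV); H,S,V=[hsv[...,i].astype(int) for i in range(3)]
print('divs',comp(f,(H>105)&(H<125)&(S>100)&(V>60),10,(0,0,640,320),6))
print('red',comp(f,((H<6)|(H>174))&(S>150)&(V>60),78,(200,200,440,480)))
go(540.6,-122.5,12.7,85.5)
E
```

```text
divs [array([435.5,  -5.4,  75.2,  18.9,  -4.2]), array([543.2, -58.5, 140.1,  53.2,  85.5]), array([391.2,  -1.2,  17.9,   6.2,  85.7])]
red [array([ 539. , -122.5,   32.7,   27.6,   85.9])]
at [ 540.4 -122.5   75.6] [-1.799e+02 -1.000e-02  8.571e+01] w27.0 t27.5 q6 -10 | rz 0.007 txyz after turn [0.     0.0004 0.1259] before turn [0.     0.0004 0.1259]
```

>>> {"op": "send_rows", "data": {"motion": [{"tx": 0,"ty": 0,"tz": 0.05,"rx": 0,"ry": 0,"rz": 0,"gripper": 1},{"tx": 0,"ty": 0,"tz": 0.05,"rx": 0,"ry": 0,"rz": 0,"gripper": 1},{"tx": 0,"ty": 0,"tz": 0.018,"rx": 0,"ry": 0,"rz": 0,"gripper": 1},{"tx": 0,"ty": 0,"tz": 0.007,"rx": 0,"ry": 0,"rz": 0,"gripper": 1},{"tx": 0,"ty": 0,"tz": 0,"rx": 0,"ry": 0,"rz": 0,"gripper": 1},{"tx": 0,"ty": 0,"tz": 0,"rx": 0,"ry": 0,"rz": 0,"gripper": 1},{"tx": 0,"ty": 0,"tz": 0,"rx": 0,"ry": 0,"rz": 0,"gripper": 0.3},{"tx": 0,"ty": 0,"tz": 0,"rx": 0,"ry": 0,"rz": 0,"gripper": 0},{"tx": 0,"ty": 0,"tz": 0,"rx": 0,"ry": 0,"rz": 0,"gripper": 0},{"tx": 0,"ty": 0,"tz": -0.06,"rx": 0,"ry": 0,"rz": 0,"gripper": 0},{"tx": 0,"ty": 0,"tz": -0.1,"rx": 0,"ry": 0,"rz": 0,"gripper": 0},{"tx": 0,"ty": 0,"tz": 0,"rx": 0,"ry": 0,"rz": 0,"gripper": 0}]}}

```text
time_s: 29.0
ee_pos: [544.1, -124.3, 97.8]
ee_rot: [179.5, 0.1, 85.6]
force: [0.1, -0.1, -0.1]
gripper_width: 45.4
gripper_force: 0.0
```

```bash

python3 - <<'E'
from m import *
f=grab('wrist'); save(f,'w5.png')
hsv=cv2.cvtColor(f['frame'],cv2.COLOR_RGB2HSV); H,S,V=[hsv[...,i].astype(int) for i in range(3)]
print('red',comp(f,((H<6)|(H>174))&(S>150)&(V>60),20,(200,0,440,480)))
t=grab('top'); 
hsv=cv2.cvtColor(t['frame'],cv2.COLOR_RGB2HSV); H,S,V=[hsv[...,i].astype(int) for i in range(3)]
print('tabs',comp(t,(S>130)&(V>50),20,(375,180,450,320),6))
go(542,-261,90,3)
E
```

```text
red [array([ 541.9, -123.8,   29.9,   25.5,   86.2])]
tabs [array([ 453.9, -265.3,   26.7,   23.9,   -2.5]), array([ 496.2, -272.3,   27.4,   13.4,  -11.7])]
at [ 541.1 -123.5   94.1] [179.97   0.    85.59] w45.7 t29.1 q6 -10 | rz 2.753 txyz after turn [-0.0126  0.2747  0.0082] before turn [-0.274   0.0229  0.0082]
```

View pics/w5.png

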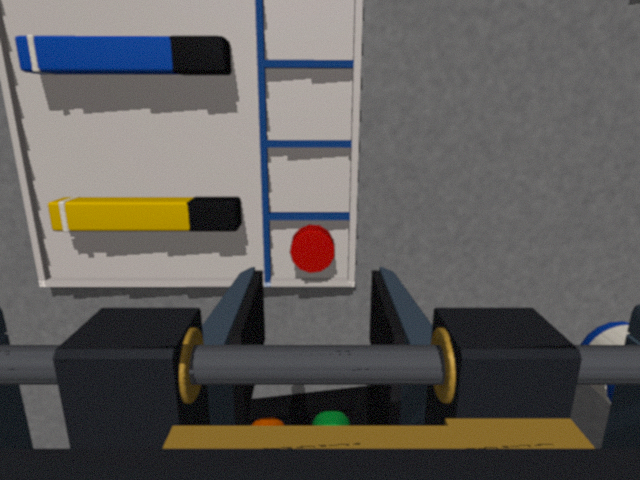

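Red lies flat in its well at (312,248), and both sticks are flat in the tray. Green is next.

>>> {"op": "send_rows", "data": {"motion": [{"tx": 0,"ty": 0,"tz": 0,"rx": 0,"ry": 0,"rz": 0.344,"gripper": 0},{"tx": 0,"ty": 0,"tz": 0,"rx": 0,"ry": 0,"rz": 0.344,"gripper": 0},{"tx": 0,"ty": 0,"tz": 0,"rx": 0,"ry": 0,"rz": 0.344,"gripper": 0},{"tx": 0,"ty": 0,"tz": 0,"rx": 0,"ry": 0,"rz": 0.344,"gripper": 0},{"tx": 0,"ty": 0,"tz": 0,"rx": 0,"ry": 0,"rz": 0.344,"gripper": 0},{"tx": 0,"ty": 0,"tz": 0,"rx": 0,"ry": 0,"rz": 0.344,"gripper": 0},{"tx": 0,"ty": 0,"tz": 0,"rx": 0,"ry": 0,"rz": 0.344,"gripper": 0},{"tx": 0,"ty": 0,"tz": 0,"rx": 0,"ry": 0,"rz": 0.344,"gripper": 0},{"tx": -0.004,"ty": 0.092,"tz": 0,"rx": 0,"ry": 0,"rz": 0,"gripper": 0},{"tx": -0.004,"ty": 0.092,"tz": 0,"rx": 0,"ry": 0,"rz": 0,"gripper": 0},{"tx": -0.0046,"ty": 0.09,"tz": 0,"rx": 0,"ry": 0,"rz": 0,"gripper": 0},{"tx": 0,"ty": 0,"tz": 0,"rx": 0,"ry": 0,"rz": 0,"gripper": 0}]}}

```text
time_s: 30.6
ee_pos: [541.2, -263.1, 91.9]
ee_rot: [-179.9, 0.1, 2.8]
force: [1.3, 0.6, -1.0]
gripper_width: 45.4
gripper_force: 0.0
```

```bash

cat > tab.py <<'E'
from m import *
f=grab('wrist')
hsv=cv2.cvtColor(f['frame'],cv2.COLOR_RGB2HSV); H,S,V=[hsv[...,i].astype(int) for i in range(3)]
m=(S>150)&(V>60)
print('grn',comp(f,m&(H>50)&(H<80),20,(0,0,640,480)),'or',comp(f,m&(H>6)&(H<16),20,(200,0,440,340)),'blue',comp(f,m&(H>105)&(H<122),20,(266,280,370,480)))
for p in((542,-261),(497.5,-263),(452.5,-265)): go(*p,11.5,3)
E
python3 tab.py
```

```text
grn [array([ 545.7, -264.2,   30.8,   27.8,    2.8])] or [array([ 501.1, -266.1,   34. ,   28.6,    2.9])] blue [array([ 445.3, -268.3,   26.1,   10.7,  -87.1])]
at [ 541.  -261.3   92. ] [-1.7988e+02  1.7000e-01  2.8800e+00] w45.5 t30.6 q6 60 | rz -0.004 txyz after turn [ 0.0021 -0.0005  0.161 ] before turn [ 0.0021 -0.0005  0.161 ]
at [ 541.  -261.3   92. ] [-1.7988e+02  1.7000e-01  2.8800e+00] w45.5 t30.6 q6 60 | rz -0.004 txyz after turn [-0.087  -0.0011  0.161 ] before turn [-0.087  -0.0009  0.161 ]
at [ 541.  -261.3   92. ] [-1.7988e+02  1.7000e-01  2.8800e+00] w45.5 t30.6 q6 60 | rz -0.004 txyz after turn [-0.1771 -0.0018  0.161 ] before turn [-0.1771 -0.0015  0.161 ]
```

>>> {"op": "send_rows", "data": {"motion": [{"tx": 0.003,"ty": 0.002,"tz": 0.06,"rx": 0,"ry": 0,"rz": 0,"gripper": 0},{"tx": 0,"ty": 0,"tz": 0.06,"rx": 0,"ry": 0,"rz": 0,"gripper": 0},{"tx": 0,"ty": 0,"tz": 0.03,"rx": 0,"ry": 0,"rz": 0,"gripper": 0},{"tx": 0,"ty": 0,"tz": 0.01,"rx": 0,"ry": 0,"rz": 0,"gripper": 0},{"tx": 0,"ty": 0,"tz": 0,"rx": 0,"ry": 0,"rz": 0,"gripper": 0},{"tx": 0,"ty": 0,"tz": 0,"rx": 0,"ry": 0,"rz": 0,"gripper": 1},{"tx": 0,"ty": 0,"tz": 0,"rx": 0,"ry": 0,"rz": 0,"gripper": 1},{"tx": 0,"ty": 0,"tz": 0,"rx": 0,"ry": 0,"rz": 0,"gripper": 1},{"tx": 0,"ty": 0,"tz": 0,"rx": 0,"ry": 0,"rz": 0,"gripper": 1},{"tx": 0,"ty": 0,"tz": 0,"rx": 0,"ry": 0,"rz": 0,"gripper": 1}], "grip_force": 25}}

```text
time_s: 31.9
ee_pos: [544.2, -261.9, 14.7]
ee_rot: [180.0, -0.1, 3.0]
force: [-0.3, -0.6, 5.3]
gripper_width: 26.6
gripper_force: 25.0
```

```bash

python3 - <<'E'
from h import *
go(544,-79.5,70,85.5)
E
```

```text
at [ 544.2 -261.9   14.7] [ 1.7996e+02 -8.0000e-02  3.0200e+00] w26.6 t31.9 q6 60 | rz -2.749 txyz after turn [ 0.3637 -0.0291 -0.1106] before turn [ 0.0188 -0.3644 -0.1106]
```

>>> {"op": "send_rows", "data": {"motion": [{"tx": 0,"ty": 0,"tz": -0.03,"rx": 0,"ry": 0,"rz": 0,"gripper": 1},{"tx": 0,"ty": 0,"tz": -0.04,"rx": 0,"ry": 0,"rz": 0,"gripper": 1},{"tx": 0,"ty": 0,"tz": -0.04,"rx": 0,"ry": 0,"rz": 0,"gripper": 1},{"tx": 0,"ty": 0,"tz": 0,"rx": 0,"ry": 0,"rz": -0.344,"gripper": 1},{"tx": 0,"ty": 0,"tz": 0,"rx": 0,"ry": 0,"rz": -0.344,"gripper": 1},{"tx": 0,"ty": 0,"tz": 0,"rx": 0,"ry": 0,"rz": -0.344,"gripper": 1},{"tx": 0,"ty": 0,"tz": 0,"rx": 0,"ry": 0,"rz": -0.344,"gripper": 1},{"tx": 0,"ty": 0,"tz": 0,"rx": 0,"ry": 0,"rz": -0.344,"gripper": 1},{"tx": 0,"ty": 0,"tz": 0,"rx": 0,"ry": 0,"rz": -0.344,"gripper": 1},{"tx": 0,"ty": 0,"tz": 0,"rx": 0,"ry": 0,"rz": -0.344,"gripper": 1},{"tx": 0,"ty": 0,"tz": 0,"rx": 0,"ry": 0,"rz": -0.344,"gripper": 1}]}}

```text
time_s: 33.28
ee_pos: [543.6, -261.6, 69.4]
ee_rot: [-180.0, -0.0, 85.9]
force: [-0.2, -0.2, 0.0]
gripper_width: 26.4
gripper_force: 25.0
```

>>> {"op": "send_rows", "data": {"motion": [{"tx": 0.09,"ty": -0.007,"tz": 0,"rx": 0,"ry": 0,"rz": 0,"gripper": 1},{"tx": 0.09,"ty": -0.007,"tz": 0,"rx": 0,"ry": 0,"rz": 0,"gripper": 1},{"tx": 0.09,"ty": -0.007,"tz": 0,"rx": 0,"ry": 0,"rz": 0,"gripper": 1},{"tx": 0.09,"ty": -0.007,"tz": 0,"rx": 0,"ry": 0,"rz": 0,"gripper": 1},{"tx": 0,"ty": 0,"tz": 0,"rx": 0,"ry": 0,"rz": 0,"gripper": 1},{"tx": 0,"ty": 0,"tz": 0,"rx": 0,"ry": 0,"rz": 0,"gripper": 1}]}}

```text
time_s: 34.02
ee_pos: [543.8, -81.4, 69.3]
ee_rot: [180.0, 0.0, 85.6]
force: [-0.6, -0.2, -0.1]
gripper_width: 26.6
gripper_force: 25.0
```

```bash

python3 - <<'E'
from m import *
f=grab('wrist')
hsv=cv2.cvtColor(f['frame'],cv2.COLOR_RGB2HSV); H,S,V=[hsv[...,i].astype(int) for i in range(3)]
print('grn',comp(f,(S>150)&(V>60)&(H>50)&(H<80),75,(200,200,440,480)))
go(544,-80.5,15.2,85.5)
E
```

```text
grn [array([544.1, -79.2,  31.1,  26.6,  88.2])]
at [543.9 -81.9  69.3] [1.7996e+02 2.0000e-02 8.5560e+01] w26.3 t34.1 q6 -5 | rz 0.002 txyz after turn [2.700e-03 1.000e-04 1.081e-01] before turn [2.700e-03 1.000e-04 1.081e-01]
```

>>> {"op": "send_rows", "data": {"motion": [{"tx": 0,"ty": 0,"tz": 0.05,"rx": 0,"ry": 0,"rz": 0,"gripper": 1},{"tx": 0,"ty": 0,"tz": 0.035,"rx": 0,"ry": 0,"rz": 0,"gripper": 1},{"tx": 0,"ty": 0,"tz": 0.015,"rx": 0,"ry": 0,"rz": 0,"gripper": 1},{"tx": 0,"ty": 0,"tz": 0.008,"rx": 0,"ry": 0,"rz": 0,"gripper": 1},{"tx": 0,"ty": 0,"tz": 0,"rx": 0,"ry": 0,"rz": 0,"gripper": 1},{"tx": 0,"ty": 0,"tz": 0,"rx": 0,"ry": 0,"rz": 0,"gripper": 1},{"tx": 0,"ty": 0,"tz": 0,"rx": 0,"ry": 0,"rz": 0,"gripper": 0.3},{"tx": 0,"ty": 0,"tz": 0,"rx": 0,"ry": 0,"rz": 0,"gripper": 0},{"tx": 0,"ty": 0,"tz": 0,"rx": 0,"ry": 0,"rz": 0,"gripper": 0},{"tx": 0,"ty": 0,"tz": -0.06,"rx": 0,"ry": 0,"rz": 0,"gripper": 0},{"tx": 0,"ty": 0,"tz": -0.1,"rx": 0,"ry": 0,"rz": 0,"gripper": 0},{"tx": 0,"ty": 0,"tz": 0,"rx": 0,"ry": 0,"rz": 0,"gripper": 0}]}}

```text
time_s: 35.58
ee_pos: [546.5, -81.6, 98.8]
ee_rot: [179.5, 0.0, 85.6]
force: [0.3, -0.3, 0.3]
gripper_width: 45.5
gripper_force: 0.0
```

```bash

python3 - <<'E'
from m import *
f=grab('wrist')
hsv=cv2.cvtColor(f['frame'],cv2.COLOR_RGB2HSV); H,S,V=[hsv[...,i].astype(int) for i in range(3)]
print('grn',comp(f,(S>150)&(V>60)&(H>50)&(H<80),20,(200,0,440,480)))
t=grab('top'); hsv=cv2.cvtColor(t['frame'],cv2.COLOR_RGB2HSV); H,S,V=[hsv[...,i].astype(int) for i in range(3)]
print('tabs',comp(t,(S>130)&(V>50),20,(375,180,450,320),6))
go(498,-264,92,3)
E
```

```text
grn [array([544.2, -79.8,  29.2,  25. ,  85.4])]
tabs [array([ 497.3, -262.4,   29.2,   26.7,  -89.9]), array([ 453.9, -264.2,   26.6,   26.3,   -2.2])]
at [543.5 -81.1  95.1] [179.97  -0.    85.58] w45.8 t35.7 q6 -5 | rz 2.753 txyz after turn [-0.1101  0.3606  0.0063] before turn [-0.3718 -0.0626  0.0063]
```

>>> {"op": "send_rows", "data": {"motion": [{"tx": 0,"ty": 0,"tz": 0,"rx": 0,"ry": 0,"rz": 0.344,"gripper": 0},{"tx": 0,"ty": 0,"tz": 0,"rx": 0,"ry": 0,"rz": 0.344,"gripper": 0},{"tx": 0,"ty": 0,"tz": 0,"rx": 0,"ry": 0,"rz": 0.344,"gripper": 0},{"tx": 0,"ty": 0,"tz": 0,"rx": 0,"ry": 0,"rz": 0.344,"gripper": 0},{"tx": 0,"ty": 0,"tz": 0,"rx": 0,"ry": 0,"rz": 0.344,"gripper": 0},{"tx": 0,"ty": 0,"tz": 0,"rx": 0,"ry": 0,"rz": 0.344,"gripper": 0},{"tx": 0,"ty": 0,"tz": 0,"rx": 0,"ry": 0,"rz": 0.344,"gripper": 0},{"tx": 0,"ty": 0,"tz": 0,"rx": 0,"ry": 0,"rz": 0.344,"gripper": 0},{"tx": -0.0275,"ty": 0.09,"tz": 0,"rx": 0,"ry": 0,"rz": 0,"gripper": 0},{"tx": -0.0275,"ty": 0.09,"tz": 0,"rx": 0,"ry": 0,"rz": 0,"gripper": 0},{"tx": -0.0275,"ty": 0.09,"tz": 0,"rx": 0,"ry": 0,"rz": 0,"gripper": 0},{"tx": -0.0275,"ty": 0.09,"tz": 0,"rx": 0,"ry": 0,"rz": 0,"gripper": 0}]}}

```text
time_s: 37.17
ee_pos: [496.7, -264.5, 93.1]
ee_rot: [-179.9, 0.2, 3.0]
force: [-1.3, 0.7, 0.0]
gripper_width: 45.5
gripper_force: 0.0
```

>>> {"op": "send_rows", "data": {"motion": [{"tx": 0,"ty": 0,"tz": 0,"rx": 0,"ry": 0,"rz": 0,"gripper": 0},{"tx": 0,"ty": 0,"tz": 0,"rx": 0,"ry": 0,"rz": 0,"gripper": 0}]}}

```text
time_s: 37.42
ee_pos: [497.4, -263.0, 93.6]
ee_rot: [-179.9, 0.1, 3.0]
force: [0.1, -0.4, -0.4]
gripper_width: 45.5
gripper_force: 0.0
```

```bash

python3 tab.py
```

```text
grn [array([543.5, -93.2,  27.4,  20.4,  -8.7])] or [array([ 499.8, -266.2,   31.7,   28.5,   -2. ])] blue [array([ 456.6, -268. ,   32.8,   27.5,    3.1])]
at [ 497.7 -262.6   93.9] [-1.799e+02  1.000e-01  3.050e+00] w45.3 t37.5 q6 58 | rz 0.002 txyz after turn [0.0886 0.0015 0.1647] before turn [0.0886 0.0016 0.1647]
at [ 497.7 -262.6   93.9] [-1.799e+02  1.000e-01  3.050e+00] w45.3 t37.5 q6 58 | rz 0.002 txyz after turn [-0.0005  0.0008  0.1647] before turn [-0.0005  0.0008  0.1647]
at [ 497.7 -262.6   93.9] [-1.799e+02  1.000e-01  3.050e+00] w45.3 t37.5 q6 58 | rz 0.002 txyz after turn [-9.060e-02  1.000e-04  1.647e-01] before turn [-0.0906  0.      0.1647]
```

>>> {"op": "send_rows", "data": {"motion": [{"tx": 0.001,"ty": 0.003,"tz": 0.06,"rx": 0,"ry": 0,"rz": 0,"gripper": 0},{"tx": 0,"ty": 0,"tz": 0.06,"rx": 0,"ry": 0,"rz": 0,"gripper": 0},{"tx": 0,"ty": 0,"tz": 0.03,"rx": 0,"ry": 0,"rz": 0,"gripper": 0},{"tx": 0,"ty": 0,"tz": 0.014,"rx": 0,"ry": 0,"rz": 0,"gripper": 0},{"tx": 0,"ty": 0,"tz": 0,"rx": 0,"ry": 0,"rz": 0,"gripper": 0},{"tx": 0,"ty": 0,"tz": 0,"rx": 0,"ry": 0,"rz": 0,"gripper": 1},{"tx": 0,"ty": 0,"tz": 0,"rx": 0,"ry": 0,"rz": 0,"gripper": 1},{"tx": 0,"ty": 0,"tz": 0,"rx": 0,"ry": 0,"rz": 0,"gripper": 1},{"tx": 0,"ty": 0,"tz": 0,"rx": 0,"ry": 0,"rz": 0,"gripper": 1},{"tx": 0,"ty": 0,"tz": 0,"rx": 0,"ry": 0,"rz": 0,"gripper": 1}], "grip_force": 25}}

```text
time_s: 38.72
ee_pos: [499.2, -265.5, 13.7]
ee_rot: [180.0, -0.1, 3.0]
force: [-0.8, 0.7, 5.2]
gripper_width: 27.0
gripper_force: 25.0
```

```bash

python3 - <<'E'
from h import *
go(547.5,-38,67,85.5)
E
```

```text
at [ 499.2 -265.5   13.7] [ 1.7996e+02 -7.0000e-02  3.0200e+00] w27.0 t38.7 q6 58 | rz -2.749 txyz after turn [ 0.4612  0.0605 -0.1067] before turn [ 0.1203 -0.4494 -0.1067]
```

>>> {"op": "send_rows", "data": {"motion": [{"tx": 0,"ty": 0,"tz": -0.03,"rx": 0,"ry": 0,"rz": 0,"gripper": 1},{"tx": 0,"ty": 0,"tz": -0.04,"rx": 0,"ry": 0,"rz": 0,"gripper": 1},{"tx": 0,"ty": 0,"tz": -0.04,"rx": 0,"ry": 0,"rz": 0,"gripper": 1},{"tx": 0,"ty": 0,"tz": 0,"rx": 0,"ry": 0,"rz": -0.344,"gripper": 1},{"tx": 0,"ty": 0,"tz": 0,"rx": 0,"ry": 0,"rz": -0.344,"gripper": 1},{"tx": 0,"ty": 0,"tz": 0,"rx": 0,"ry": 0,"rz": -0.344,"gripper": 1},{"tx": 0,"ty": 0,"tz": 0,"rx": 0,"ry": 0,"rz": -0.344,"gripper": 1},{"tx": 0,"ty": 0,"tz": 0,"rx": 0,"ry": 0,"rz": -0.344,"gripper": 1},{"tx": 0,"ty": 0,"tz": 0,"rx": 0,"ry": 0,"rz": -0.344,"gripper": 1},{"tx": 0,"ty": 0,"tz": 0,"rx": 0,"ry": 0,"rz": -0.344,"gripper": 1},{"tx": 0,"ty": 0,"tz": 0,"rx": 0,"ry": 0,"rz": -0.344,"gripper": 1}]}}

```text
time_s: 40.1
ee_pos: [498.7, -265.2, 68.4]
ee_rot: [180.0, -0.0, 85.9]
force: [0.1, 0.4, -0.2]
gripper_width: 26.6
gripper_force: 25.0
```

>>> {"op": "send_rows", "data": {"motion": [{"tx": 0.092,"ty": 0.012,"tz": 0,"rx": 0,"ry": 0,"rz": 0,"gripper": 1},{"tx": 0.092,"ty": 0.012,"tz": 0,"rx": 0,"ry": 0,"rz": 0,"gripper": 1},{"tx": 0.092,"ty": 0.012,"tz": 0,"rx": 0,"ry": 0,"rz": 0,"gripper": 1},{"tx": 0.092,"ty": 0.012,"tz": 0,"rx": 0,"ry": 0,"rz": 0,"gripper": 1},{"tx": 0.092,"ty": 0.012,"tz": 0,"rx": 0,"ry": 0,"rz": 0,"gripper": 1},{"tx": 0,"ty": 0,"tz": 0,"rx": 0,"ry": 0,"rz": 0,"gripper": 1},{"tx": 0,"ty": 0,"tz": 0,"rx": 0,"ry": 0,"rz": 0,"gripper": 1}]}}

```text
time_s: 40.98
ee_pos: [546.2, -38.5, 68.2]
ee_rot: [-180.0, 0.0, 85.6]
force: [-0.3, 0.6, -0.2]
gripper_width: 26.9
gripper_force: 25.0
```

```bash

python3 - <<'E'
from m import *
f=grab('wrist')
hsv=cv2.cvtColor(f['frame'],cv2.COLOR_RGB2HSV); H,S,V=[hsv[...,i].astype(int) for i in range(3)]
print('or',comp(f,(S>150)&(V>60)&(H>6)&(H<16),75,(200,200,440,345)))
go(547.5,-38,14.2,85.5)
E
```

```text
or [array([546.3, -37.1,  31.8,  26.8,  86.8])]
at [546.2 -39.   68.2] [-1.800e+02  2.000e-02  8.556e+01] w26.6 t41.0 q6 -1 | rz 0.002 txyz after turn [0.0021 0.0025 0.1079] before turn [0.0021 0.0025 0.1079]
```

>>> {"op": "send_rows", "data": {"motion": [{"tx": 0.001,"ty": 0.002,"tz": 0.05,"rx": 0,"ry": 0,"rz": 0,"gripper": 1},{"tx": 0,"ty": 0,"tz": 0.035,"rx": 0,"ry": 0,"rz": 0,"gripper": 1},{"tx": 0,"ty": 0,"tz": 0.015,"rx": 0,"ry": 0,"rz": 0,"gripper": 1},{"tx": 0,"ty": 0,"tz": 0.008,"rx": 0,"ry": 0,"rz": 0,"gripper": 1},{"tx": 0,"ty": 0,"tz": 0,"rx": 0,"ry": 0,"rz": 0,"gripper": 1},{"tx": 0,"ty": 0,"tz": 0,"rx": 0,"ry": 0,"rz": 0,"gripper": 1},{"tx": 0,"ty": 0,"tz": 0,"rx": 0,"ry": 0,"rz": 0,"gripper": 0.3},{"tx": 0,"ty": 0,"tz": 0,"rx": 0,"ry": 0,"rz": 0,"gripper": 0},{"tx": 0,"ty": 0,"tz": 0,"rx": 0,"ry": 0,"rz": 0,"gripper": 0},{"tx": 0,"ty": 0,"tz": -0.06,"rx": 0,"ry": 0,"rz": 0,"gripper": 0},{"tx": 0,"ty": 0,"tz": -0.1,"rx": 0,"ry": 0,"rz": 0,"gripper": 0},{"tx": 0,"ty": 0,"tz": 0,"rx": 0,"ry": 0,"rz": 0,"gripper": 0}]}}

```text
time_s: 42.52
ee_pos: [550.4, -38.0, 97.7]
ee_rot: [179.5, 0.0, 85.6]
force: [-0.8, -0.4, -0.5]
gripper_width: 45.6
gripper_force: 0.0
```

```bash

python3 - <<'E'
from m import *
f=grab('wrist')
hsv=cv2.cvtColor(f['frame'],cv2.COLOR_RGB2HSV); H,S,V=[hsv[...,i].astype(int) for i in range(3)]
print('or',comp(f,(S>150)&(V>60)&(H>6)&(H<16),20,(200,0,440,345)))
t=grab('top'); hsv=cv2.cvtColor(t['frame'],cv2.COLOR_RGB2HSV); H,S,V=[hsv[...,i].astype(int) for i in range(3)]
print('tabs',comp(t,(S>130)&(V>50),20,(365,180,450,330),6))
go(453.5,-265.5,93,3)
E
```

```text
or [array([547.7, -37.4,  29.8,  25.5,  85.5])]
tabs [array([ 453.3, -264.7,   27.6,   24.9,  -46.2])]
at [547.3 -37.8  94.1] [179.97  -0.    85.58] w45.3 t42.6 q6 -1 | rz 2.753 txyz after turn [-0.2112  0.4449  0.0022] before turn [-0.4685 -0.152   0.0022]
```

>>> {"op": "send_rows", "data": {"motion": [{"tx": 0,"ty": 0,"tz": 0,"rx": 0,"ry": 0,"rz": 0.344,"gripper": 0},{"tx": 0,"ty": 0,"tz": 0,"rx": 0,"ry": 0,"rz": 0.344,"gripper": 0},{"tx": 0,"ty": 0,"tz": 0,"rx": 0,"ry": 0,"rz": 0.344,"gripper": 0},{"tx": 0,"ty": 0,"tz": 0,"rx": 0,"ry": 0,"rz": 0.344,"gripper": 0},{"tx": 0,"ty": 0,"tz": 0,"rx": 0,"ry": 0,"rz": 0.344,"gripper": 0},{"tx": 0,"ty": 0,"tz": 0,"rx": 0,"ry": 0,"rz": 0.344,"gripper": 0},{"tx": 0,"ty": 0,"tz": 0,"rx": 0,"ry": 0,"rz": 0.344,"gripper": 0},{"tx": 0,"ty": 0,"tz": 0,"rx": 0,"ry": 0,"rz": 0.344,"gripper": 0}]}}

```text
time_s: 43.62
ee_pos: [546.1, -37.7, 92.0]
ee_rot: [-180.0, 0.2, 2.7]
force: [-1.3, 0.7, 0.3]
gripper_width: 45.6
gripper_force: 0.0
```

>>> {"op": "send_rows", "data": {"motion": [{"tx": -0.0422,"ty": 0.089,"tz": 0,"rx": 0,"ry": 0,"rz": 0,"gripper": 0},{"tx": -0.0422,"ty": 0.089,"tz": 0,"rx": 0,"ry": 0,"rz": 0,"gripper": 0},{"tx": -0.0422,"ty": 0.089,"tz": 0,"rx": 0,"ry": 0,"rz": 0,"gripper": 0},{"tx": -0.0422,"ty": 0.089,"tz": 0,"rx": 0,"ry": 0,"rz": 0,"gripper": 0},{"tx": -0.0422,"ty": 0.089,"tz": 0,"rx": 0,"ry": 0,"rz": 0,"gripper": 0},{"tx": 0,"ty": 0,"tz": 0,"rx": 0,"ry": 0,"rz": 0,"gripper": 0},{"tx": 0,"ty": 0,"tz": 0,"rx": 0,"ry": 0,"rz": 0,"gripper": 0}]}}

```text
time_s: 44.5
ee_pos: [453.1, -264.8, 92.7]
ee_rot: [-179.9, 0.1, 3.0]
force: [0.4, -0.7, 0.3]
gripper_width: 45.9
gripper_force: 0.0
```

```bash

python3 tab.py
```

```text
grn [array([542.2, -97.9,  23.9,  12. ,  -8.7])] or [] blue []
at [ 453.5 -264.5   93. ] [-1.799e+02  9.000e-02  3.050e+00] w45.6 t44.5 q6 55 | rz 0.002 txyz after turn [0.1771 0.0024 0.163 ] before turn [0.1771 0.0025 0.163 ]
at [ 453.5 -264.5   93. ] [-1.799e+02  9.000e-02  3.050e+00] w45.6 t44.5 q6 55 | rz 0.002 txyz after turn [0.088  0.0017 0.163 ] before turn [0.088  0.0018 0.163 ]
at [ 453.5 -264.5   93. ] [-1.799e+02  9.000e-02  3.050e+00] w45.6 t44.5 q6 55 | rz 0.002 txyz after turn [-0.0021  0.001   0.163 ] before turn [-0.0021  0.001   0.163 ]
```

>>> {"op": "send_rows", "data": {"motion": [{"tx": 0.0,"ty": 0.003,"tz": 0.06,"rx": 0,"ry": 0,"rz": 0,"gripper": 0},{"tx": 0,"ty": 0,"tz": 0.06,"rx": 0,"ry": 0,"rz": 0,"gripper": 0},{"tx": 0,"ty": 0,"tz": 0.03,"rx": 0,"ry": 0,"rz": 0,"gripper": 0},{"tx": 0,"ty": 0,"tz": 0.012,"rx": 0,"ry": 0,"rz": 0,"gripper": 0},{"tx": 0,"ty": 0,"tz": 0,"rx": 0,"ry": 0,"rz": 0,"gripper": 0},{"tx": 0,"ty": 0,"tz": 0,"rx": 0,"ry": 0,"rz": 0,"gripper": 1},{"tx": 0,"ty": 0,"tz": 0,"rx": 0,"ry": 0,"rz": 0,"gripper": 1},{"tx": 0,"ty": 0,"tz": 0,"rx": 0,"ry": 0,"rz": 0,"gripper": 1},{"tx": 0,"ty": 0,"tz": 0,"rx": 0,"ry": 0,"rz": 0,"gripper": 1},{"tx": 0,"ty": 0,"tz": 0,"rx": 0,"ry": 0,"rz": 0,"gripper": 1}], "grip_force": 25}}

```text
time_s: 45.8
ee_pos: [454.4, -267.4, 13.6]
ee_rot: [180.0, -0.1, 3.0]
force: [-0.7, 0.4, 6.2]
gripper_width: 26.5
gripper_force: 25.0
```

```bash

python3 - <<'E'
from h import *
go(551,6,67,85.5)
E
```

```text
at [ 454.4 -267.4   13.6] [ 1.7996e+02 -7.0000e-02  3.0200e+00] w26.5 t45.8 q6 55 | rz -2.749 txyz after turn [ 0.5602  0.1498 -0.1068] before turn [ 0.2218 -0.5358 -0.1068]
```

>>> {"op": "send_rows", "data": {"motion": [{"tx": 0,"ty": 0,"tz": -0.03,"rx": 0,"ry": 0,"rz": 0,"gripper": 1},{"tx": 0,"ty": 0,"tz": -0.04,"rx": 0,"ry": 0,"rz": 0,"gripper": 1},{"tx": 0,"ty": 0,"tz": -0.04,"rx": 0,"ry": 0,"rz": 0,"gripper": 1},{"tx": 0,"ty": 0,"tz": 0,"rx": 0,"ry": 0,"rz": -0.344,"gripper": 1},{"tx": 0,"ty": 0,"tz": 0,"rx": 0,"ry": 0,"rz": -0.344,"gripper": 1},{"tx": 0,"ty": 0,"tz": 0,"rx": 0,"ry": 0,"rz": -0.344,"gripper": 1},{"tx": 0,"ty": 0,"tz": 0,"rx": 0,"ry": 0,"rz": -0.344,"gripper": 1},{"tx": 0,"ty": 0,"tz": 0,"rx": 0,"ry": 0,"rz": -0.344,"gripper": 1},{"tx": 0,"ty": 0,"tz": 0,"rx": 0,"ry": 0,"rz": -0.344,"gripper": 1},{"tx": 0,"ty": 0,"tz": 0,"rx": 0,"ry": 0,"rz": -0.344,"gripper": 1},{"tx": 0,"ty": 0,"tz": 0,"rx": 0,"ry": 0,"rz": -0.344,"gripper": 1}]}}

```text
time_s: 47.18
ee_pos: [453.8, -267.0, 68.5]
ee_rot: [180.0, 0.0, 85.9]
force: [-0.5, 0.3, -0.4]
gripper_width: 26.7
gripper_force: 25.0
```

>>> {"op": "send_rows", "data": {"motion": [{"tx": 0.08,"ty": 0.0214,"tz": 0,"rx": 0,"ry": 0,"rz": 0,"gripper": 1},{"tx": 0.08,"ty": 0.0214,"tz": 0,"rx": 0,"ry": 0,"rz": 0,"gripper": 1},{"tx": 0.08,"ty": 0.0214,"tz": 0,"rx": 0,"ry": 0,"rz": 0,"gripper": 1},{"tx": 0.08,"ty": 0.0214,"tz": 0,"rx": 0,"ry": 0,"rz": 0,"gripper": 1},{"tx": 0.08,"ty": 0.0214,"tz": 0,"rx": 0,"ry": 0,"rz": 0,"gripper": 1},{"tx": 0.08,"ty": 0.0214,"tz": 0,"rx": 0,"ry": 0,"rz": 0,"gripper": 1},{"tx": 0.08,"ty": 0.0214,"tz": 0,"rx": 0,"ry": 0,"rz": 0,"gripper": 1},{"tx": 0,"ty": 0,"tz": 0,"rx": 0,"ry": 0,"rz": 0,"gripper": 1},{"tx": 0,"ty": 0,"tz": 0,"rx": 0,"ry": 0,"rz": 0,"gripper": 1}]}}

```text
time_s: 48.3
ee_pos: [549.7, 6.0, 68.1]
ee_rot: [-180.0, 0.0, 85.6]
force: [-0.6, -0.2, -0.2]
gripper_width: 26.6
gripper_force: 25.0
```

```bash

python3 - <<'E'
from m import *
f=grab('wrist')
hsv=cv2.cvtColor(f['frame'],cv2.COLOR_RGB2HSV); H,S,V=[hsv[...,i].astype(int) for i in range(3)]
print('bl',comp(f,(S>150)&(V>60)&(H>105)&(H<122),75,(266,200,370,345),3))
go(551,6,14.2,85.5)
E
```

```text
bl [array([550.1,   8.2,  30.8,  26.3,  85.6]), array([533.2,  34.3,  15.9,   2.2,  86.1])]
at [549.6   5.6  68.1] [-1.7997e+02  2.0000e-02  8.5550e+01] w26.6 t48.4 q6 4 | rz 0.002 txyz after turn [0.001  0.0027 0.1078] before turn [0.001  0.0027 0.1078]
```

>>> {"op": "send_rows", "data": {"motion": [{"tx": 0,"ty": 0.002,"tz": 0.05,"rx": 0,"ry": 0,"rz": 0,"gripper": 1},{"tx": 0,"ty": 0,"tz": 0.035,"rx": 0,"ry": 0,"rz": 0,"gripper": 1},{"tx": 0,"ty": 0,"tz": 0.015,"rx": 0,"ry": 0,"rz": 0,"gripper": 1},{"tx": 0,"ty": 0,"tz": 0.008,"rx": 0,"ry": 0,"rz": 0,"gripper": 1},{"tx": 0,"ty": 0,"tz": 0,"rx": 0,"ry": 0,"rz": 0,"gripper": 1},{"tx": 0,"ty": 0,"tz": 0,"rx": 0,"ry": 0,"rz": 0,"gripper": 1},{"tx": 0,"ty": 0,"tz": 0,"rx": 0,"ry": 0,"rz": 0,"gripper": 0.3},{"tx": 0,"ty": 0,"tz": 0,"rx": 0,"ry": 0,"rz": 0,"gripper": 0},{"tx": 0,"ty": 0,"tz": 0,"rx": 0,"ry": 0,"rz": 0,"gripper": 0},{"tx": 0,"ty": 0,"tz": -0.06,"rx": 0,"ry": 0,"rz": 0,"gripper": 0},{"tx": 0,"ty": 0,"tz": -0.12,"rx": 0,"ry": 0,"rz": 0,"gripper": 0},{"tx": 0,"ty": 0,"tz": -0.12,"rx": 0,"ry": 0,"rz": 0,"gripper": 0}]}}

```text
time_s: 49.85
ee_pos: [550.8, 6.3, 165.3]
ee_rot: [-179.9, -0.0, 85.6]
force: [1.2, -0.4, 0.7]
gripper_width: 45.8
gripper_force: 0.0
```

```bash

python3 - <<'E'
from m import *
g=grab('top')
hsv=cv2.cvtColor(g['frame'],cv2.COLOR_RGB2HSV); H,S,V=[hsv[...,i].astype(int) for i in range(3)]
print('bar',comp(g,((H<6)|(H>174))&(S>150)&(V>60),22,(100,150,275,330),2))
go(630,254.5,130,85.1)
E
```

```text
bar [array([609.3, 287.2, 199.3,  22.9,  85.1])]
at [555.6   6.3 174.2] [ 1.7913e+02 -7.0000e-02  8.5590e+01] w45.3 t49.9 q6 4 | rz 0.016 txyz after turn [0.5072 0.106  0.0883] before turn [0.5063 0.1103 0.0883]
```

The bar has been knocked aside to about (610,287), so I'm going to its new place.

>>> {"op": "send_rows", "data": {"motion": [{"tx": 0.08,"ty": 0.01,"tz": 0,"rx": 0,"ry": 0,"rz": 0.016,"gripper": 0},{"tx": 0.1,"ty": 0.013,"tz": 0.016,"rx": 0,"ry": 0,"rz": 0,"gripper": 0},{"tx": 0.1,"ty": 0.013,"tz": 0.016,"rx": 0,"ry": 0,"rz": 0,"gripper": 0},{"tx": 0.1,"ty": 0.013,"tz": 0.016,"rx": 0,"ry": 0,"rz": 0,"gripper": 0},{"tx": 0.1,"ty": 0.013,"tz": 0.016,"rx": 0,"ry": 0,"rz": 0,"gripper": 0},{"tx": 0.09,"ty": 0.012,"tz": 0.016,"rx": 0,"ry": 0,"rz": 0,"gripper": 0},{"tx": 0,"ty": 0,"tz": 0,"rx": 0,"ry": 0,"rz": 0,"gripper": 0},{"tx": 0,"ty": 0,"tz": 0,"rx": 0,"ry": 0,"rz": 0,"gripper": 0}]}}

```text
time_s: 50.9
ee_pos: [611.6, 286.7, 123.5]
ee_rot: [-180.0, 0.1, 85.1]
force: [0.2, -0.5, 0.2]
gripper_width: 45.3
gripper_force: 0.0
```

```bash

python3 - <<'E'
from m import *
g=grab('wrist'); save(g,'w6.png'); t=grab('top'); save(t,'t6.png')
hsv=cv2.cvtColor(g['frame'],cv2.COLOR_RGB2HSV); H,S,V=[hsv[...,i].astype(int) for i in range(3)]
m=((H<6)|(H>174))&(S>150)&(V>60)
print('bar',comp(g,m,22,(200,0,440,345),2))
v=np.where(m[:,200:440].any(1))[0].min(); print('far end y',ray(g,320,v,22))
go(611.5,287,3,85.1)
E
```

```text
bar [array([612.5, 297.2, 177.2,  21.7,  85.1])]
far end y [621.92051704 385.31438223  22.        ]
at [611.9 285.9 124.2] [1.800e+02 2.000e-02 8.504e+01] w45.4 t51.0 q6 29 | rz -0.002 txyz after turn [ 0.0021 -0.001   0.2424] before turn [ 0.0021 -0.001   0.2424]
```

View pics/w6.png

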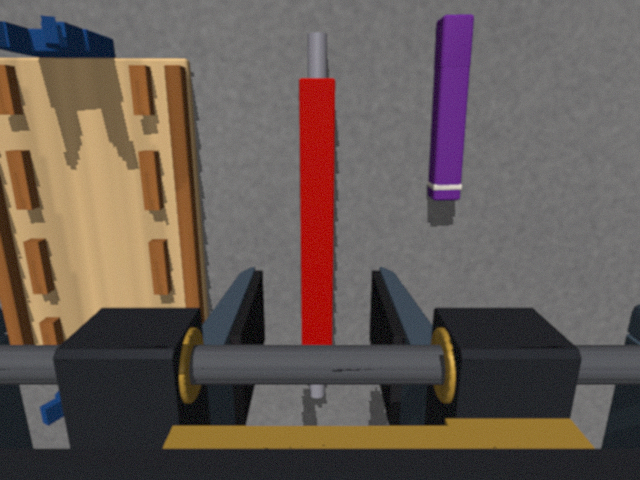

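View pics/t6.png

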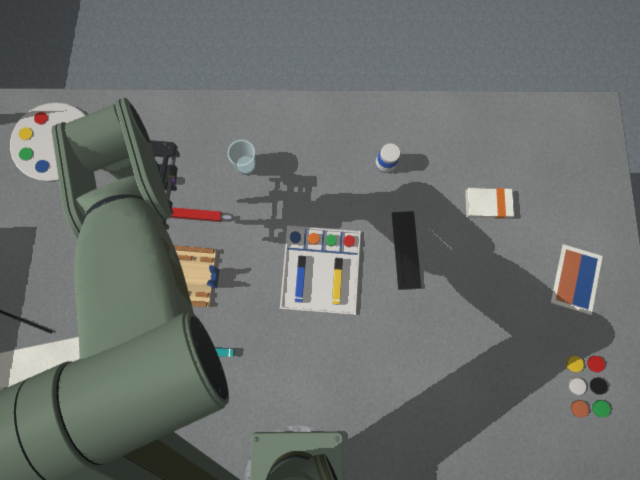

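The wrist view shows the bar at (318,200), centred between the fingers. The top view shows the tray filled as it should be, with tablets at (295–349,240) and sticks at (300,280) and (338,282). I pick up the bar.

>>> {"op": "send_rows", "data": {"motion": [{"tx": 0,"ty": 0,"tz": 0.07,"rx": 0,"ry": 0,"rz": 0,"gripper": 0},{"tx": 0,"ty": 0,"tz": 0.07,"rx": 0,"ry": 0,"rz": 0,"gripper": 0},{"tx": 0,"ty": 0,"tz": 0.06,"rx": 0,"ry": 0,"rz": 0,"gripper": 0},{"tx": 0,"ty": 0,"tz": 0.03,"rx": 0,"ry": 0,"rz": 0,"gripper": 0},{"tx": 0,"ty": 0,"tz": 0.011,"rx": 0,"ry": 0,"rz": 0,"gripper": 0},{"tx": 0,"ty": 0,"tz": 0,"rx": 0,"ry": 0,"rz": 0,"gripper": 0},{"tx": 0,"ty": 0,"tz": 0,"rx": 0,"ry": 0,"rz": 0,"gripper": 1},{"tx": 0,"ty": 0,"tz": 0,"rx": 0,"ry": 0,"rz": 0,"gripper": 1},{"tx": 0,"ty": 0,"tz": 0,"rx": 0,"ry": 0,"rz": 0,"gripper": 1},{"tx": 0,"ty": 0,"tz": 0,"rx": 0,"ry": 0,"rz": 0,"gripper": 1},{"tx": 0,"ty": 0,"tz": 0,"rx": 0,"ry": 0,"rz": 0,"gripper": 1}], "grip_force": 45}}

```text
time_s: 52.38
ee_pos: [612.3, 287.3, 4.1]
ee_rot: [180.0, -0.0, 85.1]
force: [-1.8, 0.2, 4.8]
gripper_width: 21.5
gripper_force: 45.0
```

```bash

python3 - <<'E'
from h import *
go(462.1,305.6,110,85.1)
E
```

```text
at [612.3 287.3   4.1] [ 1.7996e+02 -3.0000e-02  8.5100e+01] w21.5 t52.4 q6 29 | rz 0.000 txyz after turn [ 0.0107 -0.3023 -0.2118] before turn [ 0.0107 -0.3023 -0.2118]
```

>>> {"op": "send_rows", "data": {"motion": [{"tx": 0,"ty": 0,"tz": -0.05,"rx": 0,"ry": 0,"rz": 0,"gripper": 1},{"tx": 0,"ty": 0,"tz": -0.08,"rx": 0,"ry": 0,"rz": 0,"gripper": 1},{"tx": 0,"ty": 0,"tz": -0.08,"rx": 0,"ry": 0,"rz": 0,"gripper": 1},{"tx": 0.0015,"ty": -0.04,"tz": 0,"rx": 0,"ry": 0,"rz": 0,"gripper": 1},{"tx": 0.0023,"ty": -0.065,"tz": 0,"rx": 0,"ry": 0,"rz": 0,"gripper": 1},{"tx": 0.0023,"ty": -0.065,"tz": 0,"rx": 0,"ry": 0,"rz": 0,"gripper": 1},{"tx": 0.0023,"ty": -0.065,"tz": 0,"rx": 0,"ry": 0,"rz": 0,"gripper": 1},{"tx": 0.0023,"ty": -0.067,"tz": 0,"rx": 0,"ry": 0,"rz": 0,"gripper": 1},{"tx": 0,"ty": 0,"tz": 0,"rx": 0,"ry": 0,"rz": 0,"gripper": 1},{"tx": 0,"ty": 0,"tz": 0,"rx": 0,"ry": 0,"rz": 0,"gripper": 1}]}}

```text
time_s: 53.62
ee_pos: [462.6, 305.5, 108.4]
ee_rot: [180.0, -0.0, 85.1]
force: [0.4, -0.8, -1.4]
gripper_width: 21.5
gripper_force: 45.0
```

```bash

python3 - <<'E'
from m import *
g=grab('wrist')
hsv=cv2.cvtColor(g['frame'],cv2.COLOR_RGB2HSV); H,S,V=[hsv[...,i].astype(int) for i in range(3)]
m=((H<6)|(H>174))&(S>150)&(V>60)
s=env.state()['ee_pos'][2]
print('bar',comp(g,m,s+18,(200,0,440,345),2)); v=np.where(m[:,200:440].any(1))[0].min(); print('far end y',ray(g,320,v,s+18))
print('brk',comp(g,(H>105)&(H<122)&(S>100)&(V>40),66,(200,0,440,200),3))
go(462.1,305.6,33,85.1)
E
```

```text
bar [array([466.3, 350. , 107.6,  22.1,  85.2])]
far end y [471.93770911 403.46337053 126.3623603 ]
brk [array([456.3, 416. ,  17.2,  15.2,  85.9]), array([487.2, 413.2,  16.8,  15. ,  85.2])]
at [462.9 305.5 108.4] [ 1.7995e+02 -2.0000e-02  8.5090e+01] w21.4 t53.7 q6 37 | rz -0.000 txyz after turn [ 0.0002 -0.0017  0.1507] before turn [ 0.0002 -0.0017  0.1507]
```

The bar lines up with the bracket slots, so I lower it.

>>> {"op": "send_rows", "data": {"motion": [{"tx": 0,"ty": -0.001,"tz": 0.04,"rx": 0,"ry": 0,"rz": 0,"gripper": 1},{"tx": 0,"ty": 0,"tz": 0.03,"rx": 0,"ry": 0,"rz": 0,"gripper": 1},{"tx": 0,"ty": 0,"tz": 0.02,"rx": 0,"ry": 0,"rz": 0,"gripper": 1},{"tx": 0,"ty": 0,"tz": 0.02,"rx": 0,"ry": 0,"rz": 0,"gripper": 1},{"tx": 0,"ty": 0,"tz": 0.016,"rx": 0,"ry": 0,"rz": 0,"gripper": 1},{"tx": 0,"ty": 0,"tz": 0.012,"rx": 0,"ry": 0,"rz": 0,"gripper": 1},{"tx": 0,"ty": 0,"tz": 0.008,"rx": 0,"ry": 0,"rz": 0,"gripper": 1},{"tx": 0,"ty": 0,"tz": 0,"rx": 0,"ry": 0,"rz": 0,"gripper": 1},{"tx": 0,"ty": 0,"tz": 0,"rx": 0,"ry": 0,"rz": 0,"gripper": 1}]}}

```text
time_s: 54.8
ee_pos: [461.7, 305.6, 35.7]
ee_rot: [180.0, -0.0, 85.1]
force: [0.5, -0.6, -2.0]
gripper_width: 21.9
gripper_force: 45.0
```

>>> {"op": "send_rows", "data": {"motion": [{"tx": 0,"ty": 0,"tz": 0.003,"rx": 0,"ry": 0,"rz": 0,"gripper": 1},{"tx": 0,"ty": 0,"tz": 0.002,"rx": 0,"ry": 0,"rz": 0,"gripper": 1},{"tx": 0,"ty": 0,"tz": 0,"rx": 0,"ry": 0,"rz": 0,"gripper": 1},{"tx": 0,"ty": 0,"tz": 0,"rx": 0,"ry": 0,"rz": 0,"gripper": 1}]}}

```text
time_s: 55.3
ee_pos: [461.6, 305.5, 33.1]
ee_rot: [180.0, -0.0, 85.1]
force: [-0.4, -0.4, -0.4]
gripper_width: 21.5
gripper_force: 45.0
```

>>> {"op": "send_rows", "data": {"motion": [{"tx": 0,"ty": 0,"tz": 0,"rx": 0,"ry": 0,"rz": 0,"gripper": 0.3},{"tx": 0,"ty": 0,"tz": 0,"rx": 0,"ry": 0,"rz": 0,"gripper": 0},{"tx": 0,"ty": 0,"tz": 0,"rx": 0,"ry": 0,"rz": 0,"gripper": 0},{"tx": 0,"ty": 0,"tz": 0,"rx": 0,"ry": 0,"rz": 0,"gripper": 0},{"tx": 0,"ty": 0,"tz": -0.05,"rx": 0,"ry": 0,"rz": 0,"gripper": 0},{"tx": 0,"ty": 0,"tz": -0.1,"rx": 0,"ry": 0,"rz": 0,"gripper": 0},{"tx": 0,"ty": 0,"tz": -0.12,"rx": 0,"ry": 0,"rz": 0,"gripper": 0},{"tx": 0,"ty": 0,"tz": -0.12,"rx": 0,"ry": 0,"rz": 0,"gripper": 0},{"tx": 0,"ty": 0,"tz": 0,"rx": 0,"ry": 0,"rz": 0,"gripper": 0},{"tx": 0,"ty": 0,"tz": 0,"rx": 0,"ry": 0,"rz": 0,"gripper": 0}]}}

```text
time_s: 56.55
ee_pos: [461.0, 305.0, 227.4]
ee_rot: [-180.0, 0.0, 85.1]
force: [-0.0, -0.8, -1.2]
gripper_width: 45.3
gripper_force: 0.0
```

```bash

python3 - <<'E'
from m import *
f=grab('side'); a=f['frame'][110:330,200:420]; b=grab('wrist')['frame'][0:345,120:520]
c=np.hstack([cv2.resize(a,(400,400),interpolation=cv2.INTER_CUBIC),cv2.resize(b,(400,345))[:400] if 0 else cv2.copyMakeBorder(b,0,55,0,0,cv2.BORDER_CONSTANT)])
cv2.imwrite('pics/fin.png',c[...,::-1])
w=grab('wrist'); hsv=cv2.cvtColor(w['frame'],cv2.COLOR_RGB2HSV); H,S,V=[hsv[...,i].astype(int) for i in range(3)]
print('bar',comp(w,((H<6)|(H>174))&(S>150)&(V>60),51,(200,0,440,345),2))
E
```

```text
bar [array([461.8, 304.5, 199.3,  21.4,  85.4])]
```

View pics/fin.png

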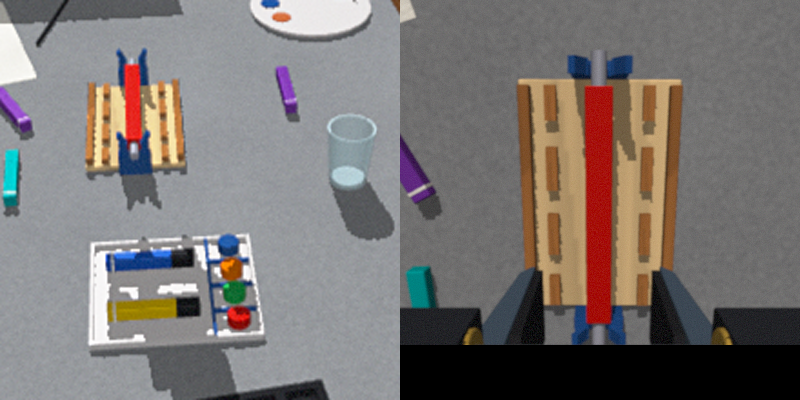

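The bar sits level in both brackets at (133,100), and its apparent length at 51 mm height matches a full seat. The sticks and all four tablets lie flat. I'm handing the job in.

```bash
python3 -c "
from workcell import env
print(env.job_done())"
```

```text
the job is handed in; nothing more can be done
None
```

The job is handed in at about 57 s: the yellow and blue sticks (no green one was present) and all four tablets lie flat in the white tray, and the bar, which got knocked aside on the table mid-run, is back down in both brackets; the hand-in returned no verdict.

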